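# Clear the marble landing slab for the hot bread tins

### The job

The hot bread tins are about to come out of the oven, so clear the inset marble slab: push the tall pepper mill and the tall oil bottle back across the worktop until each stands against the wooden back ledge right beside its shorter twin (pepper mill by salt mill, oil bottle by vinegar bottle), with less than a hand's width (80 mm) between them. Both are tall and top-heavy: push them gently and low down so that they slide upright without rocking, and never grip or lift them. Leave everything else where it stands.

Things in the scene. Friction and masses are not known exactly. Their poses are not given: they have to be found in the camera images.
- pepper_mill: The tall turned-wood pepper mill with a steel ball on top, standing on the marble slab. 300 mm tall, about 0.42 kg. Round; foot 60 mm in diameter, straight-sided from the worktop to 50 mm up, above that a narrower waist (about 40 mm) and a head of 56 mm at 220 to 260 mm. Origin: centre of its underside; z up along its axis. It slides freely when pushed within about 30 mm of the worktop; pushed higher than about its foot it tips.
- oil_bottle: The tall round green-glass oil bottle with a paper label and a dark cap, standing on the marble slab. 290 mm tall, about 0.6 kg. Round body 62 mm in diameter, straight-sided up to 174 mm, then a shoulder and a neck 27 to 32 mm in diameter from 222 mm up. Origin: centre of its underside; z up along its axis. It slides when pushed within about 30 mm of the worktop; pushed high it tips.
- salt_mill: The salt mill, the pepper mill's shorter twin of the same wood: 190 mm tall, round foot 58 mm in diameter, standing about 5 mm in front of the back ledge, to the left or right of the butter pot; on its outer side, away from the butter pot, at least 150 mm of the ledge is free. Origin: centre of its underside. Leave it alone.
- vinegar_bottle: The vinegar bottle, the oil bottle's shorter twin: 190 mm tall, round, 56 mm in diameter, of the same green glass, standing about 5 to 8 mm in front of the back ledge, on the other side of the butter pot; on its outer side, away from the butter pot, at least 150 mm of the ledge is free. Origin: centre of its underside. Leave it alone.
- ledge_face (a point): A point on the front face of the fixed wooden back ledge, at its foot (worktop height). The ledge is 50 mm high, 20 mm thick and runs left-right along the far side of the worktop, reaching 750 mm to either side of this point; its front face is the plane through this point normal to x and faces the robot. x points away from the robot into the ledge, y to the robot's left, z up.
- butter_pot: Small round lidded white butter pot, 64 mm in diameter, 64 mm high, before the ledge between the salt mill and the vinegar bottle. Origin: centre of its underside. Leave it alone.
- loaf_tin: Dark steel loaf tin with a brown loaf, 230 x 115 mm, about 118 mm high, left of the slab. Origin: centre of its underside. Leave it alone.
- bun_tin: Aluminium tin full of bread rolls, 276 x 222 mm, 56 mm high, right of the slab. Origin: centre of its underside. Leave it alone.
- timer: Round dial kitchen timer, 66 mm in diameter, 52 mm high, near the left end of the row. Origin: centre of its underside. Leave it alone.
- pinch_pot: Small open blue bowl, 72 mm across, 45 mm high, near the right end of the row. Origin: centre of its underside. Leave it alone.
- pastry_brush: Pastry brush lying flat, 200 mm long, left of the slab. Leave it alone.

How it is judged:
At the end, for the whole second after the job is handed in: Pepper mill and oil bottle both stand upright on the worktop at rest against the back ledge (gap to it no more than 12 mm), each less than 140 mm centre to centre from its own shorter twin; nothing else has moved more than 20 mm (x of pepper_mill in the frame of ledge_face above -0.042 m and x of oil_bottle in the frame of ledge_face above -0.043 m and horizontal distance between pepper_mill and salt_mill below 0.14 m and horizontal distance between oil_bottle and vinegar_bottle below 0.14 m and angle between each of pepper_mill, oil_bottle, salt_mill, vinegar_bottle's own z axis and vertical below 0.06 rad and height (world z) of each of pepper_mill, oil_bottle below 0.005 m and linear speed of each of pepper_mill, oil_bottle below 0.02 m/s and distance of each of salt_mill, vinegar_bottle, butter_pot, loaf_tin, bun_tin, timer, pinch_pot, pastry_brush from where it was at the start of the episode below 0.02 m); the robot touches nothing.
It fails at once if the pepper mill or oil bottle rocks or tips (more than 0.25 rad from upright) (angle between any of pepper_mill, oil_bottle's own z axis and vertical above 0.25 rad).
It fails at once if the pepper mill or oil bottle is lifted off the worktop (base centre more than 12 mm up) (height (world z) of any of pepper_mill, oil_bottle above 0.012 m).
It fails at once if the pepper mill or oil bottle is gripped or rammed (more than 35 N of finger force on it) (contact force between the fingers and pepper_mill above 35 N or contact force between the fingers and oil_bottle above 35 N).
It fails at once if another thing on the worktop is pushed more than 20 mm from its place, lifted or knocked over (distance of any of salt_mill, vinegar_bottle, butter_pot, loaf_tin, bun_tin, timer, pinch_pot, pastry_brush from where it was at the start of the episode above 0.02 m or angle between any of salt_mill, vinegar_bottle, butter_pot, loaf_tin, bun_tin, timer, pinch_pot's own z axis and vertical above 0.3 rad).
It also fails if it takes over 67 s, if anything falls off the work surface, if the arm or the gripper's body presses on something with over 40 N, if the wrist force passes 120 N, or if a joint passes its speed limit or range.

### The arm

A 7-joint arm with a two-finger parallel gripper is mounted at the origin on the work surface. World frame = base frame: x ahead of the robot, y to its left, z up, the work surface at z = 0. Lengths are in m, angles in rad, forces in N, time in s.
With the tool pointing down it reaches from about 0.4 to 0.85 m from the base axis. Payload 6.9 kg.
Tool frame: the origin (TCP) lies midway between the tips of the shut fingers; the grasp point (between the pads) lies 19 mm behind it; z points along the fingers, y is the line along which they close (so a half turn about z gives the same grasp; the last joint's range is limited). The gripper opens to 85 mm and grips with 20 to 120 N. Pads are 22 mm wide; open, the fingers measure 114 mm over their backs; the gripper's body (76 mm by 85 mm) begins 54 mm behind the grasp point. The pads swing forward as they close: fully open they stand 13 mm farther back than shut.
Start: joints at [1.274, 0.507, -0.238, 1.5, 0.126, 1.149, -0.155], TCP at [0.245, -0.575, 0.231] pointing down, gripper open.
Joint ranges: [-3.08, 3.08], [-0.24, 2.05], [-1.43, 1.35], [0, 2.5], [-1.52, 4.66], [0.17, 1.96], [-2.89, 2.89]. Speed limits (rad/s): [2.39, 2.39, 3.14, 3.14, 3.14, 3.14, 3.14].

### API

Orientations are given as [roll, pitch, yaw] about the fixed x, y, z axes, in that order (R = Rz(yaw) Ry(pitch) Rx(roll)).
In Python, from workcell import manip gives the robot as it stands.
- The arm moves only by the shell command python3 -m crank 'ROWS' [FORCE]. ROWS is a JSON object of lists of equal length, an entry for each row: "hand": the opening, from 0 (shut) to 1 (fully open); "xyz": the shift along the tool's x, y, z in mm, a list of three; "rot": the turn, a rotation vector about the tool's x, y, z in degrees, a list of three. In form: {"hand": [hand, ...], "xyz": [[dx, dy, dz], ...], "rot": [[wx, wy, wz], ...]}. A call has 1 to 12 rows; each row shifts and turns the commanded pose from where the row before left it, along the tool's axes as they then stand; what a row does not reach is not made up. A row lasts 1/12 s, in which the tool goes at most 41.7 mm and 7.16 degrees, less where a joint would pass 70% of its speed; a pose out of reach is approached as far as the arm can. A call is refused whole if a number of a shift passes 41.7 or a number of a turn 7.16, either way. A call with a gripper value outside its range is refused whole. The fingers move at their own pace and stop on an object; FORCE is the grip in N (left out, the last holds). Time passes only in rows, so rows that do not move let the fingers close. It gives the time, the measured TCP pose, the force, the opening and the grip force at its end, in the units of the state.
- manip.sense(): the state, without advancing time (a new reading comes with each control period).
- manip.camera(name): name is "scene" or "top"; returns the picture (384x512x3 uint8, red, green, blue); there is no depth.
- manip.camera_info(name): a dict with "vfov" (degrees; the focal length in pixels is half the picture's height over the tangent of half this angle, whatever the lens; pixels are square), "cx", "cy" (the principal point, pixels), "world_from_camera" (4x4, takes a point from camera to world coordinates). Camera axes: x right, y up, looking along -z (the intrinsics and any distortion apply to the point x, -y, -z); pixel columns grow to the right and rows downward; lengths in m; the calibration is good to about 2 mm. A picture is of the moment at which its call begins. camera_info takes no time and is no camera call.
- manip.finish_job(): hands the job in; it is judged then, once.
The state is a dict: "time_s": time; "joint_pos": joint angles; "dq": joint speeds; "joint_efforts": joint torques, N m; "eef_pos": TCP position; "tool_rot": TCP orientation; "ft_force": force on the tool from outside, world axes, zero at the start; "moment": the same for the moment, N m; "gripper_width": finger opening in m; "finger_force": force on a finger pad.
Only numpy, scipy, OpenCV 4.12 (cv2) and the standard library are available. Lean on these libraries where they do the work, as an engineer would, in place of code of your own. Each camera call takes 0.05 s, during which the arm holds its last target. There are 200 camera calls.

## Working session

There is one attempt and no reset: what is moved stays moved. The work goes in short steps, Python scripts to look and compute and a shell command to move; the robot and the scene stay as the last step left them, time stands still between calls to the robot, and variables do not carry over. Pictures are saved under pics/ and viewed, at most 10 in all, crops included, and the job is handed in when it is done.

```bash
mkdir -p pics; python3 - <<'E'
from workcell import manip
import cv2
for n in("scene","top"):
    cv2.imwrite(f"pics/{n}0.png",cv2.cvtColor(manip.camera(n),cv2.COLOR_RGB2BGR)); i=manip.camera_info(n);print(n,i)
s=manip.sense();print(s)
E
```

```text
scene {'vfov': 45.76273335993646, 'cx': 250.82660124740667, 'cy': 194.06635400616636, 'world_from_camera': array([[ 0.7519105 , -0.47949496,  0.45245463,  1.23451108],
       [ 0.65923475,  0.54025567, -0.52300417, -0.78350425],
       [ 0.00633668,  0.69152614,  0.72232364,  1.1116785 ],
       [ 0.        ,  0.        ,  0.        ,  1.        ]])}
top {'vfov': 48.96821268023072, 'cx': 252.85766848288273, 'cy': 179.96464993519032, 'world_from_camera': array([[-0.00770537,  0.99356025, -0.11304271,  0.40037172],
       [-0.99996425, -0.00804957, -0.00258878, -0.01911145],
       [-0.00348206,  0.11301872,  0.99358676,  1.13691266],
       [ 0.        ,  0.        ,  0.        ,  1.        ]])}
{'time_s': 0.1, 'joint_pos': array([ 1.27347615,  0.50826389, -0.23749575,  1.50100571,  0.12570084,
        1.14894956, -0.15479755]), 'dq': array([ 1.59235071e-04, -2.34797046e-03,  5.36999808e-04, -1.22403935e-03,
       -1.73142041e-03,  5.29298290e-05,  4.74828106e-04]), 'joint_efforts': array([-5.53562233e-03, -6.21837258e+01, -2.19501480e+00, -2.50205755e+01,
        1.24438363e-02,  7.79879512e-03,  2.65955561e-05]), 'eef_pos': array([ 0.24474298, -0.57459423,  0.23051848]), 'tool_rot': array([-3.13995327e+00,  5.09697636e-05,  4.02800392e-01]), 'ft_force': array([-0.43966395, -0.40968619, -0.29164943]), 'moment': array([0.04470549, 0.04856134, 0.02002995]), 'finger_force': 0.0, 'gripper_width': 0.08549617979817921}
```

View pics/scene0.png

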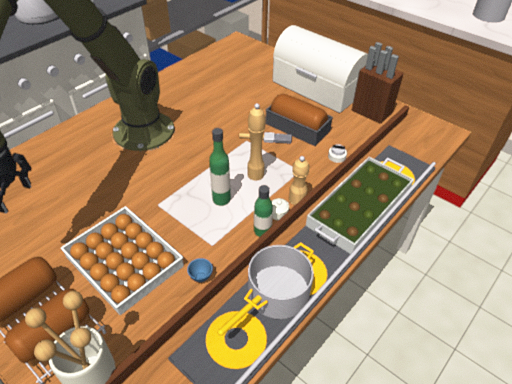

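View pics/top0.png

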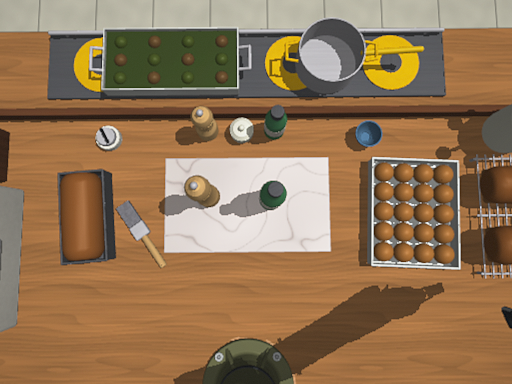

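The scene view shows the pepper mill (foot ~257,178), oil bottle (~221,205), salt mill (300,200) and vinegar bottle (263,232). In the top view they are at (200,190), (273,195), (204,122) and (276,120), with the butter pot at (241,129) and the ledge's front edge near row 112. I'll zoom in for precise pixels.

```bash
python3 - <<'E'
import cv2,numpy as np
t=cv2.imread("pics/top0.png")[95:215,160:310]; s=cv2.imread("pics/scene0.png")[95:245,190:330]
a=cv2.resize(t,None,fx=2.6,fy=2.6,interpolation=cv2.INTER_CUBIC); b=cv2.resize(s,None,fx=2.8,fy=2.8,interpolation=cv2.INTER_CUBIC)
def grid(im,f,x0,y0,w,h):
    for x in range(-(-x0//20)*20,x0+w,20): cv2.line(im,(int((x-x0)*f),0),(int((x-x0)*f),6),(0,0,255),1);cv2.putText(im,str(x),(int((x-x0)*f),16),0,.35,(0,0,255))
    for y in range(-(-y0//20)*20,y0+h,20): cv2.line(im,(0,int((y-y0)*f)),(6,int((y-y0)*f)),(0,0,255),1);cv2.putText(im,str(y),(8,int((y-y0)*f)+4),0,.35,(0,0,255))
grid(a,2.6,160,95,150,120);grid(b,2.8,190,95,140,150)
o=np.zeros((max(a.shape[0],b.shape[0]),a.shape[1]+b.shape[1]+5,3),np.uint8);o[:a.shape[0],:a.shape[1]]=a;o[:b.shape[0],a.shape[1]+5:]=b
cv2.imwrite("pics/z.png",o);print(o.shape)
E
```

```text
(420, 787, 3)
```

View pics/z.png

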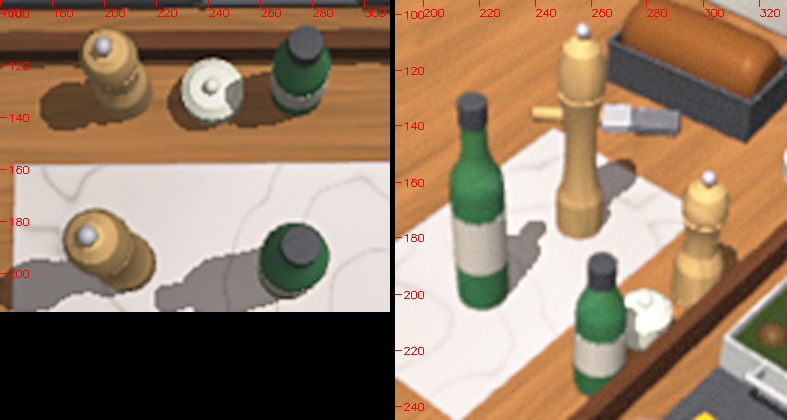

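```bash
cat >h.py <<'E'
from workcell import manip
import numpy as np
def ray(n,u,v):
    i=manip.camera_info(n);f=192/np.tan(np.radians(i["vfov"])/2);M=i["world_from_camera"]
    d=M[:3,:3]@np.array([(u-i["cx"])/f,-(v-i["cy"])/f,-1]);return M[:3,3],d
def pl(n,u,v,z):
    o,d=ray(n,u,v);return (o+d*(z-o[2])/d[2]).round(3)
def tri(a,b):
    A=np.zeros((3,3));B=np.zeros(3)
    for o,d in(ray("top",*a),ray("scene",*b)):
        d=d/np.linalg.norm(d);P=np.eye(3)-np.outer(d,d);A+=P;B+=P@o
    return np.linalg.solve(A,B).round(3)
E
python3 - <<'E'
from h import *
T=dict(pepper=((193.8,185.4),(257.1,106.1),.29),oil=((275.4,188.5),(217.5,130),.29),salt=((199.6,112.7),(301.8,158.2),.182),vin=((277.3,111.5),(263.9,187.9),.19))
for k,(a,b,z) in T.items(): print(k,pl("top",*a,z),pl("scene",*b,z),tri(a,b))
print("butter",pl("top",241.2,128,.062))
for k,p in dict(pepper=(255.7,179.6),oil=(221,205),vin=(259,235.4),salt=(297,204)).items(): print("near foot",k,pl("scene",*p,0))
for u in(165,230,300,350):print("ledge118",pl("top",u,118,0),pl("top",u,112,.05))
print("slab",pl("top",165,158,0),pl("top",329,158,0),"bun",pl("top",372,160,.056),"timer",pl("top",108,138,.05),"pinch",pl("top",368,132,.045))
for p in((195,112),(205,112),(205,150),(240,113),(240,114),(240,115),(240,116),(240,117),(240,118),(240,119),(240,120)):pass
import cv2
im=cv2.imread("pics/top0.png");print(im[98:126,235:260].mean(1).round().astype(int).tolist())
E
```

```text
pepper [0.487 0.102 0.29 ] [0.488 0.105 0.29 ] [0.488 0.103 0.29 ]
oil [ 0.479 -0.062  0.29 ] [ 0.479 -0.06   0.29 ] [ 0.48  -0.062  0.291]
salt [0.667 0.106 0.182] [0.669 0.108 0.182] [0.668 0.107 0.182]
vin [ 0.666 -0.074  0.19 ] [ 0.669 -0.073  0.19 ] [ 0.668 -0.073  0.189]
butter [0.659 0.013 0.062]
near foot pepper [0.505 0.085 0.   ]
near foot oil [ 0.497 -0.082  0.   ]
near foot vin [ 0.675 -0.096  0.   ]
near foot salt [0.683 0.089 0.   ]
ledge118 [0.704 0.225 0.   ] [0.707 0.215 0.05 ]
ledge118 [0.702 0.046 0.   ] [0.705 0.043 0.05 ]
ledge118 [ 0.701 -0.148  0.   ] [ 0.704 -0.142  0.05 ]
ledge118 [ 0.7   -0.285  0.   ] [ 0.703 -0.274  0.05 ]
slab [0.592 0.223 0.   ] [ 0.588 -0.224  0.   ] bun [ 0.573 -0.325  0.056] timer [0.638 0.363 0.05 ] pinch [ 0.649 -0.321  0.045]
[[54, 92, 134], [69, 118, 171], [68, 114, 164], [67, 112, 161], [66, 110, 158], [65, 108, 155], [66, 109, 157], [69, 114, 165], [59, 95, 139], [45, 66, 102], [44, 66, 104], [46, 69, 108], [48, 71, 110], [47, 71, 111], [47, 72, 113], [37, 54, 84], [21, 28, 39], [22, 29, 41], [18, 26, 39], [37, 45, 56], [88, 105, 120], [121, 141, 153], [144, 171, 191], [160, 189, 212], [167, 194, 214], [174, 196, 213], [171, 189, 200], [163, 180, 188]]
```

```bash
cat >>h.py <<'E'
from scipy.spatial.transform import Rotation as Ro
def plan(p):
    s=manip.sense();R=Ro.from_euler("xyz",s["tool_rot"])
    d=R.inv().apply(np.array(p)-s["eef_pos"])*1000
    print("t",s["time_s"].__round__(2) if hasattr(s["time_s"],'__round__') else s["time_s"],"tcp",s["eef_pos"].round(4),"w",round(s["gripper_width"],4),"F",s["ft_force"].round(1),"toolaxes\n",R.as_matrix().round(3),"\nshift mm",d.round(1),"norm",np.linalg.norm(d).round(1))
E
python3 -m crank '{"hand":[0.47,0.47,0.47,0.47,0.47,0.47,0.47,0.47],"xyz":[[0,0,0],[0,0,0],[0,0,0],[0,0,0],[0,0,0],[0,0,0],[0,0,0],[0,0,0]],"rot":[[0,0,6.4],[0,0,6.4],[0,0,6.4],[0,0,6.4],[0,0,6.4],[0,0,6.4],[0,0,6.4],[0,0,6.4]]}'
python3 -m crank '{"hand":[0.47,0.47,0.47,0.47,0.47,0.47],"xyz":[[0,0,0],[0,0,0],[0,0,0],[0,0,0],[0,0,0],[0,0,0]],"rot":[[0,7,0],[0,7,0],[0,7,0],[0,7,0],[0,7,0],[0,0,0]]}'
python3 -c "
from h import *
plan([.36,-.02,.23]);plan([.42,-.03,.22])"
```

```text
time_s: 0.77
eef_pos: [0.2449, -0.5747, 0.2308]
tool_rot: [-3.141, 0.001, -0.496]
ft_force: [-0.5, -0.2, -0.2]
gripper_width: 0.0401
finger_force: 0.0
time_s: 1.27
eef_pos: [0.2386, -0.5745, 0.2284]
tool_rot: [-3.136, -0.586, -0.501]
ft_force: [-1.6, 0.7, -0.8]
gripper_width: 0.0398
finger_force: 0.0
t 1.27 tcp [ 0.2386 -0.5745  0.2284] w 0.0398 F [-1.6  0.7 -0.8] toolaxes
 [[ 0.731 -0.477  0.488]
 [-0.4   -0.879 -0.261]
 [ 0.553 -0.005 -0.833]] 
shift mm [-132.3 -545.2  -86.6] norm 567.7
t 1.27 tcp [ 0.2386 -0.5745  0.2284] w 0.0398 F [-1.6  0.7 -0.8] toolaxes
 [[ 0.731 -0.477  0.488]
 [-0.4   -0.879 -0.261]
 [ 0.553 -0.005 -0.833]] 
shift mm [ -90.  -565.   -46.4] norm 574.0
```

```bash

python3 -m crank '{"hand":[0.47,0.47,0.47,0.47,0.47,0.47,0.47,0.47,0.47,0.47,0.47,0.47],"xyz":[[-8,-34,-5],[-8,-34,-5],[-8,-34,-5],[-8,-34,-5],[-8,-34,-5],[-8,-34,-5],[-8,-34,-5],[-8,-34,-5],[-8,-34,-5],[-8,-34,-5],[-8,-34,-5],[0,0,0]],"rot":[[0,0,0],[0,0,0],[0,0,0],[0,0,0],[0,0,0],[0,0,0],[0,0,0],[0,0,0],[0,0,0],[0,0,0],[0,0,0],[0,0,0]]}'
python3 -c "
from h import *
plan([.36,-.02,.23])"
```

```text
time_s: 2.27
eef_pos: [0.3379, -0.1921, 0.2384]
tool_rot: [3.141, -0.574, -0.474]
ft_force: [-0.4, -1.1, -0.2]
gripper_width: 0.0402
finger_force: 0.0
t 2.27 tcp [ 0.3379 -0.1921  0.2384] w 0.0402 F [-0.4 -1.1 -0.2] toolaxes
 [[ 0.747 -0.457  0.483]
 [-0.383 -0.889 -0.249]
 [ 0.543  0.001 -0.84 ]] 
shift mm [ -54.  -163.2  -25.1] norm 173.7
```

```bash

python3 -m crank '{"hand":[0.47,0.47,0.47,0.47,0.47,0.47,0.47,0.47],"xyz":[[-9,-27,-4],[-9,-27,-4],[-9,-27,-4],[-9,-27,-4],[-9,-27,-4],[-9,-27,-4],[0,0,0],[0,0,0]],"rot":[[0,0,0],[0,0,0],[0,0,0],[0,0,0],[0,0,0],[0,0,0],[0,0,0],[0,0,0]]}'
python3 -c "
from h import *
plan([.36,-.02,.23]);plan([.415,-.027,.02])"
```

```text
time_s: 2.93
eef_pos: [0.3493, -0.111, 0.2382]
tool_rot: [-3.14, -0.544, -0.485]
ft_force: [-0.2, -0.0, -0.4]
gripper_width: 0.0401
finger_force: 0.0
t 2.93 tcp [ 0.3493 -0.111   0.2382] w 0.0401 F [-0.2 -0.  -0.4] toolaxes
 [[ 0.757 -0.466  0.458]
 [-0.399 -0.885 -0.24 ]
 [ 0.517 -0.001 -0.856]] 
shift mm [-32.5 -85.5 -10. ] norm 92.0
t 2.93 tcp [ 0.3493 -0.111   0.2382] w 0.0401 F [-0.2 -0.  -0.4] toolaxes
 [[ 0.757 -0.466  0.458]
 [-0.399 -0.885 -0.24 ]
 [ 0.517 -0.001 -0.856]] 
shift mm [ -96.7 -104.6  196.6] norm 242.8
```

```bash

python3 -c "
from h import *
print(manip.sense()['joint_pos'].round(3))"
python3 -m crank '{"hand":[0.47,0.47,0.47,0.47],"xyz":[[7,-25,-12],[7,-25,-12],[7,-25,-12],[0,0,0]],"rot":[[0,0,0],[0,0,0],[0,0,0],[0,0,0]]}'
python3 -c "
from h import *
print(manip.sense()['joint_pos'].round(3))
plan([.36,-.02,.23])"
```

```text
[ 1.213 -0.236 -0.91   2.496 -0.288  0.265 -1.532]
time_s: 3.27
eef_pos: [0.3731, -0.0653, 0.2649]
tool_rot: [-3.13, -0.538, -0.487]
ft_force: [1.3, 0.8, -0.1]
gripper_width: 0.0405
finger_force: 0.0
[ 0.939 -0.23  -0.866  2.402  0.097  0.395 -2.093]
t 3.27 tcp [ 0.3731 -0.0653  0.2649] w 0.0405 F [ 1.3  0.8 -0.1] toolaxes
 [[ 0.759 -0.463  0.458]
 [-0.402 -0.886 -0.23 ]
 [ 0.513 -0.01  -0.858]] 
shift mm [-46.1 -33.8  13.5] norm 58.7
```

```bash

python3 -m crank '{"hand":[0.47,0.47,0.47,0.47,0.47,0.47,0.47,0.47,0.47,0.47,0.47,0.47],"xyz":[[-9.5,-4.5,19],[-9.5,-4.5,19],[-9.5,-4.5,19],[-9.5,-4.5,19],[-9.5,-4.5,19],[-9.5,-4.5,19],[-9.5,-4.5,19],[-9.5,-4.5,19],[-9.5,-4.5,19],[-9.5,-4.5,19],[0,0,0],[0,0,0]],"rot":[[0,0,0],[0,0,0],[0,0,0],[0,0,0],[0,0,0],[0,0,0],[0,0,0],[0,0,0],[0,0,0],[0,0,0],[0,0,0],[0,0,0]]}'
python3 -c "
from h import *
import cv2
print(manip.sense()['joint_pos'].round(3))
plan([.42,-.03,.018])
cv2.imwrite('pics/s1.png',cv2.cvtColor(cv2.resize(np.hstack([manip.camera('scene')[80:280,120:340],manip.camera('top')[90:290,150:330]]),None,fx=2,fy=2),cv2.COLOR_RGB2BGR))"
```

```text
time_s: 4.27
eef_pos: [0.385, -0.0504, 0.2114]
tool_rot: [-3.101, -0.53, -0.484]
ft_force: [0.3, -0.3, 0.5]
gripper_width: 0.0402
finger_force: 0.0
[ 1.502 -0.212 -1.425  2.498 -0.125  0.176 -1.899]
t 4.27 tcp [ 0.385  -0.0504  0.2114] w 0.0402 F [ 0.3 -0.3  0.5] toolaxes
 [[ 0.764 -0.447  0.465]
 [-0.402 -0.894 -0.199]
 [ 0.505 -0.035 -0.862]] 
shift mm [-79.1 -27.2 179. ] norm 197.6
```

View pics/s1.png

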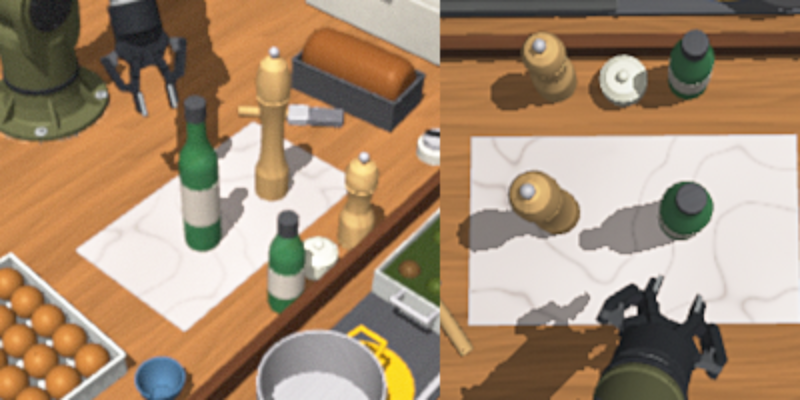

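The scene view shows the gripper hovering above and behind the bottle; the top view shows its tips about 40 mm short of it. Nothing has been touched. The arm is against its j3, j4 and j6 limits, so I'll fit a simple kinematic model to find a reachable posture.

```bash
cat >k.py <<'E'
import numpy as np
from scipy.optimize import least_squares
from scipy.spatial.transform import Rotation as Ro
D=[([1.27347615,.50826389,-.23749575,1.50100571,.12570084,1.14894956,-.15479755],[.24474,-.57459,.23052],[-3.13995,0,.4028]),
([1.213,-.236,-.91,2.496,-.288,.265,-1.532],[.3493,-.111,.2382],[-3.14,-.544,-.485]),
([.939,-.23,-.866,2.402,.097,.395,-2.093],[.3731,-.0653,.2649],[-3.13,-.538,-.487]),
([1.502,-.212,-1.425,2.498,-.125,.176,-1.899],[.385,-.0504,.2114],[-3.101,-.53,-.484])]
def fk(q,p):
    h,a,b,c,e1,e2,y1,w,j0=p
    R=Ro.from_euler("z",q[0]+j0);x=np.array([0,0,h])
    R=R*Ro.from_euler("y",q[1]);x=x+R.apply([0,y1,a]);R=R*Ro.from_euler("z",q[2]);x=x+R.apply([e1,0,0])
    R=R*Ro.from_euler("y",q[3]);x=x+R.apply([e2,0,b]);R=R*Ro.from_euler("z",q[4])*Ro.from_euler("y",q[5])
    x=x+R.apply([w,0,c]);return x,R*Ro.from_euler("z",q[6])
P=least_squares(lambda p:np.r_[np.concatenate([fk(q,p)[0]-x for q,x,_ in D]),1e-4*(p-[.35,.4,.4,.2,0,0,0,0,-2.4])],[.35,.4,.4,.25,0,0,0,0,-2.4]).x
if __name__=="__main__":
    print(P.round(3))
    for q,x,r in D:print((fk(q,P)[0]-x).round(4),fk(q,P)[1].as_euler("xyz").round(2),r)
E
python3 k.py
```

```text
[-0.658  0.479 -0.007 -0.204 -0.195 -0.199  0.449 -0.265 -3.292]
[-0.0296  0.0251  0.0094] [ 3.14 -0.    1.02] [-3.13995, 0, 0.4028]
[ 0.0409 -0.0281 -0.002 ] [-2.6 -0.   1.9] [-3.14, -0.544, -0.485]
[-0.0325 -0.0637 -0.0337] [-2.6  -0.01  1.9 ] [-3.13, -0.538, -0.487]
[-0.0099  0.1104  0.0262] [-2.61 -0.03  1.88] [-3.101, -0.53, -0.484]
```

```bash
cat >k.py <<'E'
import numpy as np,itertools
from scipy.optimize import least_squares
from scipy.spatial.transform import Rotation as Ro
D=[([1.27347615,.50826389,-.23749575,1.50100571,.12570084,1.14894956,-.15479755],[.24474,-.57459,.23052],[-3.13995,0,.4028]),
([1.213,-.236,-.91,2.496,-.288,.265,-1.532],[.3493,-.111,.2382],[-3.14,-.544,-.485]),
([.939,-.23,-.866,2.402,.097,.395,-2.093],[.3731,-.0653,.2649],[-3.13,-.538,-.487]),
([1.502,-.212,-1.425,2.498,-.125,.176,-1.899],[.385,-.0504,.2114],[-3.101,-.53,-.484])]
def fk(q,p,s):
    h,a,b,c,e1,e2,y1,w,j0,j7=p;E=Ro.from_euler
    R=E("z",s[0]*q[0]+j0);x=np.array([0,0,h])
    R=R*E("y",q[1]);x=x+R.apply([0,y1,a]);R=R*E("z",s[1]*q[2]);x=x+R.apply([e1,0,0])
    R=R*E("y",q[3]);x=x+R.apply([e2,0,b]);R=R*E("z",s[2]*q[4])*E("y",q[5])
    x=x+R.apply([w,0,c]);return x,R*E("z",s[3]*q[6]+j7)
def fit():
    best=None
    for s in itertools.product((1,-1),repeat=4):
      for j7 in(0,1.57,3.14,-1.57):
       for j0 in(0,1.57,3.14,-1.57):
        def f(p):
            o=[]
            for q,x,r in D:
                X,R=fk(q,p,s);o+=list(X-x)+list(.3*(R.inv()*Ro.from_euler("xyz",r)).as_rotvec())
            return np.r_[o,1e-3*(p[4:8])]
        r=least_squares(f,[.35,.4,.4,.3,0,0,0,0,j0,j7],max_nfev=40)
        if best is None or r.cost<best[0]:best=(r.cost,s,r.x)
    return best
if __name__=="__main__":
    c,s,p=fit();print(c,s,p.round(4).tolist())
    for q,x,r in D:print((fk(q,p,s)[0]-x).round(4))
E
time python3 k.py
```

```text
2.2044456885054794e-05 (-1, -1, -1, -1) [0.2904, 0.6013, 0.3887, 0.4224, -0.0269, 0.017, -0.0149, -0.0163, -0.0133, 1.559]
[0.0004 0.0003 0.0003]
[ 0.0015 -0.0004 -0.0003]
[ 0.001  -0.0014 -0.0024]
[-0.0019  0.0032  0.0023]
real	0m14.392s
user	0m14.892s
sys	0m0.036s
```

```bash
cat >>k.py <<'E'
S=(-1,-1,-1,-1);PP=[0.2904,0.6013,0.3887,0.4224,-0.0269,0.017,-0.0149,-0.0163,-0.0133,1.559]
lo=np.array([-3.08,-.24,-1.43,0,-1.52,.17,-2.89])+.02;hi=np.array([3.08,2.05,1.35,2.5,4.66,1.96,2.89])-.02
def ik(x,R,q0=None,n=12):
    rng=np.random.default_rng(0);b=None
    for i in range(n):
        g=q0 if (q0 is not None and i==0) else rng.uniform(lo,hi)
        def f(q):
            X,Q=fk(q,PP,S);return np.r_[X-x,.3*(Q.inv()*R).as_rotvec(),.001*(q[2])]
        r=least_squares(f,np.clip(g,lo+.01,hi-.01),bounds=(lo,hi),max_nfev=60)
        e=np.linalg.norm(f(r.x)[:6])
        if b is None or e<b[0]:b=(e,r.x)
    return b
def tool(yaw,t): # push heading, tilt
    return Ro.from_euler("z",yaw)*Ro.from_euler("x",np.pi)*Ro.from_euler("y",t)
E
python3 - <<'E'
from k import *
for nm,x,yaw in(("oil",[.425,-.033],-.49),("oilc",[.45,-.047],-.49),("oil_y0",[.425,-.062],0),("pep",[.435,.075],.47)):
  for z in(.015,.12,.22):
    for t in(0,.2,.35,.45,.6):
        e,q=ik(np.array(x+[z]),tool(yaw,t));print(nm,z,t,"err",round(e,4),q.round(2) if e<.004 else "")
E
```

```text
oil 0.015 0 err 0.0 [ 0.03  0.57 -0.    2.25  0.    0.32 -2.03]
oil 0.015 0.2 err 0.0 [ 0.08  0.56 -0.17  2.4   1.48  0.19  2.7 ]
oil 0.015 0.35 err 0.006 
oil 0.015 0.45 err 0.0264 
oil 0.015 0.6 err 0.0541 
oil 0.12 0 err 0.0 [ 0.03  0.36 -0.    2.13  0.    0.65 -2.03]
oil 0.12 0.2 err 0.0 [-0.06  0.3  -0.    2.3   0.28  0.38 -2.37]
oil 0.12 0.35 err 0.0 [-0.84  0.39  0.91  2.45 -0.84  0.19 -1.27]
oil 0.12 0.45 err 0.0001 [ 0.19  0.33 -0.56  2.48  1.5   0.49  2.5 ]
oil 0.12 0.6 err 0.0263 
oil 0.22 0 err 0.0 [ 0.03  0.22 -0.    1.98  0.    0.95 -2.03]
oil 0.22 0.2 err 0.0 [-0.07  0.12  0.    2.14  0.16  0.72 -2.24]
oil 0.22 0.35 err 0.0 [-0.16  0.07 -0.    2.26  0.39  0.57 -2.53]
oil 0.22 0.45 err 0.0 [-0.24  0.04  0.    2.34  0.64  0.49 -2.83]
oil 0.22 0.6 err 0.0 [-0.38  0.04 -0.    2.45  1.14  0.49  2.86]
oilc 0.015 0 err 0.0 [ 0.06  0.59 -0.    2.18  0.    0.37 -2.  ]
oilc 0.015 0.2 err 0.0 [-0.38  0.62  0.49  2.36 -1.35  0.19 -0.73]
oilc 0.015 0.35 err 0.0 [-0.04  0.59 -0.08  2.45  2.27  0.3   1.87]
oilc 0.015 0.45 err 0.0141 
oilc 0.015 0.6 err 0.0433 
oilc 0.12 0 err 0.0 [ 0
[... 1549 characters left out ...]
0.59 -0.18  2.48  3.22  0.25  1.84]
pep 0.015 0.45 err 0.0211 
pep 0.015 0.6 err 0.052 
pep 0.12 0 err 0.0 [-0.22  0.38  0.    2.1  -0.    0.67 -1.32]
pep 0.12 0.2 err 0.0 [-0.16  0.31 -0.    2.28 -0.18  0.36 -1.11]
pep 0.12 0.35 err 0.0 [-0.22  0.29  0.12  2.42 -0.97  0.19 -0.28]
pep 0.12 0.45 err 0.0001 [-0.13  0.29  0.05  2.48  4.44  0.19  0.63]
pep 0.12 0.6 err 0.0242 
pep 0.22 0 err 0.0 [-0.22  0.24  0.    1.95 -0.    0.96 -1.32]
pep 0.22 0.2 err 0.0 [-0.16  0.14 -0.    2.12 -0.1   0.7  -1.19]
pep 0.22 0.35 err 0.0 [-0.11  0.08 -0.    2.25 -0.27  0.5  -0.99]
pep 0.22 0.45 err 0.0 [-0.07  0.05  0.    2.34 -0.5   0.37 -0.73]
pep 0.22 0.6 err 0.0 [ 0.    0.04  0.    2.46 -1.25  0.28  0.06]
```

```bash
cat >>k.py <<'E'
def side(head,t,sgn,flip=1): # push along tool y(*flip), body leaning to heading+sgn*90deg
    d=np.array([np.cos(head),np.sin(head),0]);a=head+sgn*np.pi/2
    z=-np.array([np.sin(t)*np.cos(a),np.sin(t)*np.sin(a),np.cos(t)]);y=flip*d
    return Ro.from_matrix(np.c_[np.cross(y,z),y,z])
E
python3 - <<'E'
from k import *
d2=np.pi/180
q0=np.array([1.502,-.212,-1.425,2.498,-.125,.176,-1.899])
for nm,c,h,sg in(("oil",(.48,-.062),-28,-1),("pep",(.488,.103),27,1)):
  for t in(30,40):
   for fl in(1,-1):
    for dist in(-.09,-.07,.13):
     for z in (.01,.15) :
      x=np.array([c[0]+dist*np.cos(h*d2),c[1]+dist*np.sin(h*d2),z])
      e,q=ik(x,side(h*d2,t*d2,sg,fl));print(nm,t,fl,dist,z,x.round(3),round(e,4),q.round(2) if e<.01 else "")
E
```

```text
oil 30 1 -0.09 0.01 [ 0.401 -0.02   0.01 ] 0.0 [ 0.51  0.69  0.    2.41 -1.45  0.53  1.46]
oil 30 1 -0.09 0.15 [ 0.401 -0.02   0.15 ] 0.0 [ 0.52  0.34  0.    2.28 -0.84  0.74  0.73]
oil 30 1 -0.07 0.01 [ 0.418 -0.029  0.01 ] 0.0 [ 0.51  0.69 -0.    2.36 -1.38  0.53  1.37]
oil 30 1 -0.07 0.15 [ 0.418 -0.029  0.15 ] 0.0 [ 0.52  0.36  0.    2.24 -0.82  0.75  0.7 ]
oil 30 1 0.13 0.01 [ 0.595 -0.123  0.01 ] 0.0 [ 0.5   0.79  0.    1.87 -0.88  0.71  0.76]
oil 30 1 0.13 0.15 [ 0.595 -0.123  0.15 ] 0.0 [ 0.51  0.58  0.    1.78 -0.68  0.92  0.48]
oil 30 -1 -0.09 0.01 [ 0.401 -0.02   0.01 ] 0.0 [ 0.51  0.69  0.    2.41 -1.45  0.53 -1.68]
oil 30 -1 -0.09 0.15 [ 0.401 -0.02   0.15 ] 0.0 [ 0.52  0.34 -0.    2.28 -0.84  0.74 -2.41]
oil 30 -1 -0.07 0.01 [ 0.418 -0.029  0.01 ] 0.0 [ 0.51  0.69  0.    2.36 -1.38  0.53 -1.77]
oil 30 -1 -0.07 0.15 [ 0.418 -0.029  0.15 ] 0.0 [ 0.52  0.36 -0.    2.24 -0.82  0.75 -2.44]
oil 30 -1 0.13 0.01 [ 0.595 -0.123  0.01 ] 0.0 [ 0.5   0.79  0.    1.87 -0.88  0.71 -2.38]
oil 30 -1 0.13 0.15 [ 0.595 -0.123  0.15 ] 0.0 [ 0.51  0.58 -0.    1.78 -0.68  0.92 -2.66]
oil 40
[... 2503 characters left out ...]
0 1 0.13 0.01 [0.604 0.162 0.01 ] 0.0 [-0.72  0.88 -0.    1.77  0.9   0.92 -0.97]
pep 40 1 0.13 0.15 [0.604 0.162 0.15 ] 0.0 [-0.73  0.68  0.    1.7   0.77  1.11 -0.74]
pep 40 -1 -0.09 0.01 [0.408 0.062 0.01 ] 0.0 [-0.84  0.79 -0.    2.3   1.16  0.72  1.63]
pep 40 -1 -0.09 0.15 [0.408 0.062 0.15 ] 0.0 [-0.85  0.47 -0.    2.21  0.83  0.95  2.09]
pep 40 -1 -0.07 0.01 [0.426 0.071 0.01 ] 0.0 [-0.83  0.79 -0.    2.25  1.13  0.74  1.7 ]
pep 40 -1 -0.07 0.15 [0.426 0.071 0.15 ] 0.0 [-0.83  0.49 -0.    2.17  0.83  0.96  2.12]
pep 40 -1 0.13 0.01 [0.604 0.162 0.01 ] 0.0 [-0.72  0.88 -0.    1.77  0.9   0.92  2.17]
pep 40 -1 0.13 0.15 [0.604 0.162 0.15 ] 0.0 [-0.73  0.68 -0.    1.7   0.77  1.11  2.4 ]
```

```bash
cat >>h.py <<'E'
def rot(R):
    s=manip.sense();w=np.degrees((Ro.from_euler("xyz",s["tool_rot"]).inv()*R).as_rotvec());print("q",s["joint_pos"].round(2),"rotvec deg",w.round(1),"norm",np.linalg.norm(w).round(1))
E
python3 - <<'E'
from h import *; from k import side
for f in(1,-1):rot(side(np.radians(-28),np.radians(40),-1,f))
plan([.40,-.32,.30])
E
```

```text
q [ 1.5  -0.21 -1.43  2.5  -0.13  0.18 -1.9 ] rotvec deg [ 49.8   6.1 -73.4] norm 88.9
q [ 1.5  -0.21 -1.43  2.5  -0.13  0.18 -1.9 ] rotvec deg [  6.4 -52.6  95.7] norm 109.4
t 4.37 tcp [ 0.3849 -0.0506  0.2114] w 0.0404 F [-0.1 -0.5 -0.5] toolaxes
 [[ 0.764 -0.448  0.465]
 [-0.402 -0.894 -0.2  ]
 [ 0.505 -0.035 -0.862]] 
shift mm [164.6 231.  -15.5] norm 284.0
```

```bash

python3 -m crank '{"hand":[0.47,0.47,0.47,0.47,0.47,0.47,0.47,0.47,0.47,0.47,0.47,0.47],"xyz":[[16.5,23,-1.5],[16.5,23,-1.5],[16.5,23,-1.5],[16.5,23,-1.5],[16.5,23,-1.5],[16.5,23,-1.5],[16.5,23,-1.5],[16.5,23,-1.5],[16.5,23,-1.5],[16.5,23,-1.5],[0,0,0],[0,0,0]],"rot":[[0,0,0],[0,0,0],[0,0,0],[0,0,0],[0,0,0],[0,0,0],[0,0,0],[0,0,0],[0,0,0],[0,0,0],[0,0,0],[0,0,0]]}'
python3 - <<'E'
from h import *; from k import side
for f in(1,-1):rot(side(np.radians(-28),np.radians(40),-1,f))
E
```

```text
time_s: 5.37
eef_pos: [0.4005, -0.3211, 0.2997]
tool_rot: [-3.101, -0.53, -0.488]
ft_force: [-0.2, 0.9, -0.1]
gripper_width: 0.0401
finger_force: 0.0
q [ 1.3   0.05 -0.58  2.11 -0.28  0.49 -1.11] rotvec deg [ 49.9   6.  -73.5] norm 89.0
q [ 1.3   0.05 -0.58  2.11 -0.28  0.49 -1.11] rotvec deg [  6.4 -52.6  95.5] norm 109.3
```

```bash

python3 -m crank '{"hand":[0.6,0.6,0.6,0.6,0.6,0.6,0.6],"xyz":[[0,0,0],[0,0,0],[0,0,0],[0,0,0],[0,0,0],[0,0,0],[0,0,0]],"rot":[[3.6,0.4,-5.2],[3.6,0.4,-5.2],[3.6,0.4,-5.2],[3.6,0.4,-5.2],[3.6,0.4,-5.2],[3.6,0.4,-5.2],[3.6,0.4,-5.2]]}'
python3 -m crank '{"hand":[0.6,0.6,0.6,0.6,0.6,0.6,0.6,0.6],"xyz":[[0,0,0],[0,0,0],[0,0,0],[0,0,0],[0,0,0],[0,0,0],[0,0,0],[0,0,0]],"rot":[[3.6,0.4,-5.2],[3.6,0.4,-5.2],[3.6,0.4,-5.2],[3.6,0.4,-5.2],[3.6,0.4,-5.2],[3.6,0.4,-5.2],[3.6,0.4,-5.2],[0,0,0]]}'
python3 - <<'E'
from h import *; from k import side
rot(side(np.radians(-28),np.radians(40),-1,1))
plan([.36,0,.20]);plan([.385,-.012,.1])
E
```

```text
time_s: 5.95
eef_pos: [0.3994, -0.3181, 0.2984]
tool_rot: [-3.064, -0.606, 0.205]
ft_force: [0.5, 0.0, 0.4]
gripper_width: 0.0514
finger_force: 0.0
time_s: 6.62
eef_pos: [0.4007, -0.3191, 0.2979]
tool_rot: [-3.107, -0.697, 1.0]
ft_force: [-1.4, 0.1, -0.6]
gripper_width: 0.0513
finger_force: 0.0
q [ 1.5   0.56 -0.78  1.61 -0.3   1.32  0.31] rotvec deg [ 1.  -0.  -3.6] norm 3.8
t 6.62 tcp [ 0.4007 -0.3191  0.2979] w 0.0513 F [-1.4  0.1 -0.6] toolaxes
 [[ 0.414  0.853  0.318]
 [ 0.645 -0.521  0.559]
 [ 0.642 -0.026 -0.766]] 
shift mm [ 126.1 -198.5  240.3] norm 336.2
t 6.62 tcp [ 0.4007 -0.3191  0.2979] w 0.0513 F [-1.4  0.1 -0.6] toolaxes
 [[ 0.414  0.853  0.318]
 [ 0.645 -0.521  0.559]
 [ 0.642 -0.026 -0.766]] 
shift mm [  64.5 -168.3  318.1] norm 365.6
```

```bash

python3 -m crank '{"hand":[0.6,0.6,0.6,0.6,0.6,0.6,0.6,0.6,0.6,0.6,0.6,0.6],"xyz":[[12.6,-19.9,24],[12.6,-19.9,24],[12.6,-19.9,24],[12.6,-19.9,24],[12.6,-19.9,24],[12.6,-19.9,24],[12.6,-19.9,24],[12.6,-19.9,24],[12.6,-19.9,24],[12.6,-19.9,24],[0,0,0],[0,0,0]],"rot":[[0,0,0],[0,0,0],[0,0,0],[0,0,0],[0,0,0],[0,0,0],[0,0,0],[0,0,0],[0,0,0],[0,0,0],[1,0,-3.6],[0,0,0]]}'
python3 - <<'E'
from h import *; from k import side
rot(side(np.radians(-28),np.radians(40),-1,1))
plan([.398,-.018,.03])
E
```

```text
time_s: 7.62
eef_pos: [0.3587, 0.0015, 0.1996]
tool_rot: [-3.141, -0.693, 1.078]
ft_force: [0.3, -0.9, -0.2]
gripper_width: 0.0511
finger_force: 0.0
q [ 1.4   0.35 -1.05  2.38 -0.71  0.62  0.49] rotvec deg [ 0.1  0.3 -0.2] norm 0.4
t 7.62 tcp [0.3587 0.0015 0.1996] w 0.0511 F [ 0.3 -0.9 -0.2] toolaxes
 [[ 0.364  0.881  0.302]
 [ 0.678 -0.473  0.563]
 [ 0.639 -0.    -0.769]] 
shift mm [-107.2   43.9  131.4] norm 175.2
```

```bash

python3 -m crank '{"hand":[0.6,0.6,0.6,0.6,0.6,0.6,0.6,0.6,0.6,0.6],"xyz":[[-13.4,5.5,16.4],[-13.4,5.5,16.4],[-13.4,5.5,16.4],[-13.4,5.5,16.4],[-13.4,5.5,16.4],[-13.4,5.5,16.4],[-13.4,5.5,16.4],[-13.4,5.5,16.4],[0,0,0],[0,0,0]],"rot":[[0,0,0],[0,0,0],[0,0,0],[0,0,0],[0,0,0],[0,0,0],[0,0,0],[0,0,0],[0,0,0],[0,0,0]]}'
python3 - <<'E'
from h import *; from k import side
import cv2
rot(side(np.radians(-28),np.radians(40),-1,1))
plan([.398,-.018,.01])
cv2.imwrite('pics/s2.png',cv2.cvtColor(cv2.resize(np.hstack([manip.camera('scene')[80:260,120:340],manip.camera('top')[110:290,180:360]]),None,fx=2,fy=2,interpolation=cv2.INTER_CUBIC),cv2.COLOR_RGB2BGR))
E
```

```text
time_s: 8.45
eef_pos: [0.3951, -0.0162, 0.0533]
tool_rot: [-3.136, -0.7, 1.069]
ft_force: [-0.4, 0.3, 0.1]
gripper_width: 0.0513
finger_force: 0.0
q [ 1.13  0.76 -0.86  2.45 -1.02  0.18  0.96] rotvec deg [ 0.1 -0.1 -0.6] norm 0.6
t 8.45 tcp [ 0.3951 -0.0162  0.0533] w 0.0513 F [-0.4  0.3  0.1] toolaxes
 [[ 0.368  0.879  0.305]
 [ 0.671 -0.478  0.568]
 [ 0.644 -0.005 -0.765]] 
shift mm [-28.    3.6  33. ] norm 43.5
```

View pics/s2.png

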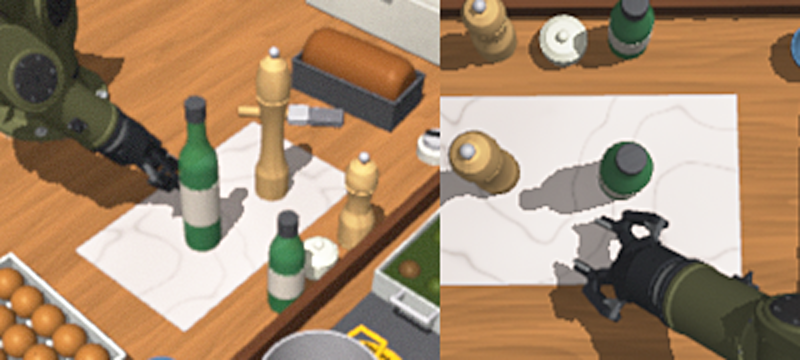

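The side-lean posture works: in the top view the front finger tip is at (605,222), behind the bottle at (625,170), with the knuckle off to the right of it. I'll keep descending.

```bash

python3 -m crank '{"hand":[0.6,0.6,0.6,0.6,0.6,0.6],"xyz":[[-6,1,7],[-6,1,7],[-6,1,7],[-6,1,7],[0,0,0],[0,0,0]],"rot":[[0,0,0],[0,0,0],[0,0,0],[0,0,0],[0,0,0],[0,0,0]]}'
python3 - <<'E'
from h import *; from k import side
rot(side(np.radians(-28),np.radians(40),-1,1))
plan([.398,-.018,.01])
E
```

```text
time_s: 9.05
eef_pos: [0.3988, -0.0183, 0.0175]
tool_rot: [-3.136, -0.702, 1.071]
ft_force: [-0.1, 0.3, 0.4]
gripper_width: 0.0517
finger_force: 0.0
q [ 1.06  0.84 -0.74  2.46 -1.52  0.18  1.53] rotvec deg [ 0.1 -0.2 -0.5] norm 0.5
t 9.05 tcp [ 0.3988 -0.0183  0.0175] w 0.0517 F [-0.1  0.3  0.4] toolaxes
 [[ 0.366  0.879  0.305]
 [ 0.67  -0.477  0.569]
 [ 0.645 -0.004 -0.764]] 
shift mm [-5.  -0.8  5.7] norm 7.6
```

```bash

python3 -m crank '{"hand":[0.6,0.6,0.6,0.6,0.6,0.6,0.6,0.6,0.6,0.6,0.6,0.6],"xyz":[[-2,0,3],[-2,0,3],[0,3,0],[0,4,0],[0,4,0],[0,3,0],[0,2,0],[0,2,0],[0,2,0],[0,2,0],[0,2,0],[0,2,0]],"rot":[[0,0,0],[0,0,-0.4],[0,0,0],[0,0,0],[0,0,0],[0,0,0],[0,0,0],[0,0,0],[0,0,0],[0,0,0],[0,0,0],[0,0,0]]}'
python3 -m crank '{"hand":[0.6,0.6,0.6,0.6,0.6,0.6,0.6,0.6,0.6,0.6,0.6,0.6],"xyz":[[0,2,0],[0,2.5,0],[0,3,0],[0,3,0],[0,3,0],[0,3,0],[0,3,0],[0,3,0],[0,3,0],[0,3,0],[0,2,0],[0,1,0]],"rot":[[0,0,0],[0,0,0],[0,0,0],[0,0,0],[0,0,0],[0,0,0],[0,0,0],[0,0,0],[0,0,0],[0,0,0],[0,0,0],[0,0,0]]}'
cat >>h.py <<'E'
def cap(u,v,n=25):
    "cap/head pixel centroid near (u,v) in top view: dark (oil)"
    im=manip.camera("top").astype(int);return im
E
python3 - <<'E'
from h import *; from k import side
import cv2
rot(side(np.radians(-28),np.radians(40),-1,1))
plan([.6035,-.124,.01])
cv2.imwrite('pics/s3.png',cv2.cvtColor(cv2.resize(np.hstack([manip.camera('scene')[80:260,120:340],manip.camera('top')[110:290,180:360]]),None,fx=2,fy=2,interpolation=cv2.INTER_CUBIC),cv2.COLOR_RGB2BGR))
E
```

```text
time_s: 10.05
eef_pos: [0.423, -0.0317, 0.0117]
tool_rot: [-3.141, -0.702, 1.084]
ft_force: [-5.9, 0.2, 3.2]
gripper_width: 0.0511
finger_force: 2.4
time_s: 11.05
eef_pos: [0.4512, -0.0469, 0.0115]
tool_rot: [-3.141, -0.701, 1.084]
ft_force: [-5.2, 0.7, 0.0]
gripper_width: 0.0514
finger_force: 2.2
q [ 0.91  0.79 -0.51  2.31 -1.19  0.37  1.22] rotvec deg [-0.1 -0.2  0.1] norm 0.2
t 11.05 tcp [ 0.4512 -0.0469  0.0115] w 0.0514 F [-5.2  0.7  0. ] toolaxes
 [[ 0.357  0.884  0.302]
 [ 0.675 -0.467  0.571]
 [ 0.645 -0.    -0.764]] 
shift mm [  1.4 170.7   3.1] norm 170.7
```

View pics/s3.png

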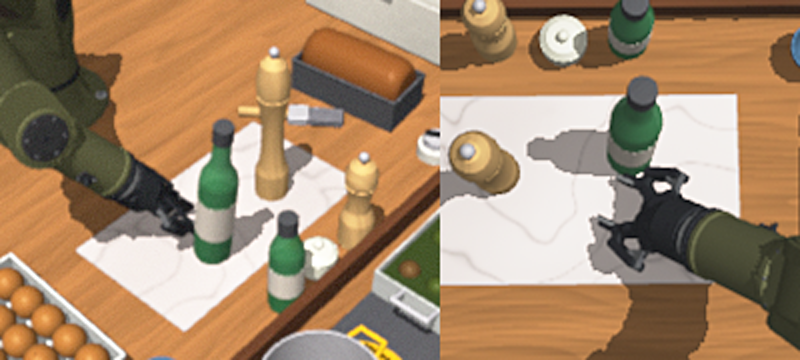

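The bottle is leaning forward by about 0.12 rad because the knuckle is touching it too high. I'll back off slowly.

```bash

python3 -m crank '{"hand":[0.6,0.6,0.6,0.6,0.6,0.6,0.6,0.6,0.6,0.6,0.6,0.6],"xyz":[[0,-1,0],[0,-1.5,0],[0,-1.5,0],[0,-1.5,0],[0,-1.5,0],[0,-1.5,0],[0,-1.5,0],[0,-1.5,0],[0,-1.5,0],[0,-1.5,0],[0,-1.5,0],[0,-1.5,0]],"rot":[[0,0,0],[0,0,0],[0,0,0],[0,0,0],[0,0,0],[0,0,0],[0,0,0],[0,0,0],[0,0,0],[0,0,0],[0,0,0],[0,0,0]]}'
cat >>h.py <<'E'
import cv2
def oil(near=None):
    im=manip.camera("top");sc=manip.camera("scene");out=[]
    for n,I in(("top",im),("scene",sc)):
        h=cv2.cvtColor(I,cv2.COLOR_RGB2HSV);m=cv2.inRange(h,(60,80,25),(95,255,255));k,l,st,c=cv2.connectedComponentsWithStats(m)
        print(n,[(st[i][:5].tolist(),c[i].round(1).tolist()) for i in range(1,k) if st[i][4]>60])
    return im,sc
E
python3 - <<'E'
from h import *
s=manip.sense();print(s["eef_pos"],s["ft_force"])
im,sc=oil()
cv2.imwrite('pics/s4.png',cv2.cvtColor(cv2.resize(np.hstack([sc[100:240,170:330],im[100:240,200:340]]),None,fx=2.6,fy=2.6,interpolation=cv2.INTER_CUBIC),cv2.COLOR_RGB2BGR))
E
```

```text
time_s: 12.15
eef_pos: [0.4352, -0.0383, 0.0115]
tool_rot: [-3.141, -0.702, 1.084]
ft_force: [0.2, 0.0, -0.4]
gripper_width: 0.0512
finger_force: 0.0
[ 0.43517076 -0.03833789  0.01154161] [ 0.2485843   0.01287849 -0.41531239]
top [([266, 111, 21, 21, 254], [275.3, 122.7]), ([265, 168, 26, 26, 321], [275.8, 183.3])]
scene [([215, 149, 18, 33, 447], [223.3, 167.1]), ([217, 197, 18, 15, 177], [226.0, 204.8]), ([255, 198, 17, 20, 275], [263.0, 207.4])]
```

View pics/s4.png

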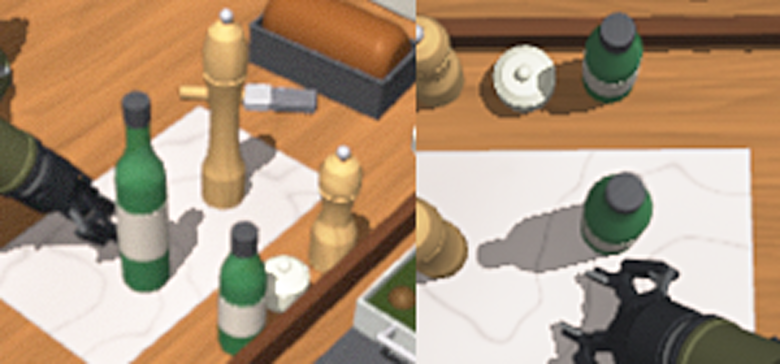

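The bottle stands upright again: cap at crop (626,193), i.e. top-view pixel (281,174). Next I'll turn the gripper so the narrow finger sides push (no knuckle bulge), shut, with a side lean of about 50° and a slight back tilt.

```bash
cat >>k.py <<'E'
def side2(head,t,b):
    return Ro.from_euler("z",head)*Ro.from_euler("x",np.pi)*Ro.from_euler("x",t)*Ro.from_euler("y",b)
E
python3 -m crank '{"hand":[0,0,0,0,0,0,0,0,0,0],"xyz":[[0,-4,0],[0,-10,0],[0,-10,0],[4,-8,-5],[10,0,-12],[13,0,-16],[13,0,-16],[13,0,-16],[10,0,-12],[0,0,0]],"rot":[[0,0,0],[0,0,0],[0,0,0],[0,0,0],[0,0,0],[0,0,0],[0,0,0],[0,0,0],[0,0,0],[0,0,0]]}'
python3 - <<'E'
from h import *; from k import *
print(pl("top",280.8,174.2,.29), pl("scene",170+136/2.6,100+97/2.6,.29))
rot(side2(np.radians(-28),np.radians(50),.15))
plan([.40,-.02,.12])
for c,h,t in(((.505,-.074),-28,50),((.488,.103),27,-50)):
  for s in(-.07,-.045,.15):
    x=np.array([c[0]+s*np.cos(np.radians(h)),c[1]+s*np.sin(np.radians(h)),.015])
    for b in(.15,.25):
      e,q=ik(x,side2(np.radians(h),np.radians(t),b));print(x.round(3),b,round(e,4),q.round(2))
E
```

```text
time_s: 13.08
eef_pos: [0.4064, -0.0246, 0.1136]
tool_rot: [3.138, -0.701, 1.088]
ft_force: [0.3, -0.8, 0.0]
gripper_width: -0.0
finger_force: 0.0
[ 0.508 -0.074  0.29 ] [ 0.512 -0.075  0.29 ]
q [ 0.91  0.51 -0.46  2.37 -1.03  0.57  0.98] rotvec deg [ 1.  14.5 90.6] norm 91.7
t 13.08 tcp [ 0.4064 -0.0246  0.1136] w -0.0 F [ 0.3 -0.8  0. ] toolaxes
 [[ 0.355  0.885  0.302]
 [ 0.677 -0.466  0.569]
 [ 0.645  0.003 -0.764]] 
shift mm [ 5.  -7.8 -4.2] norm 10.2
[ 0.443 -0.041  0.015] 0.15 0.0 [ 0.5   0.99  0.54  2.4  -1.5   1.3   0.37]
[ 0.443 -0.041  0.015] 0.25 0.0 [ 1.03  0.99 -0.34  2.48  4.36  0.66  0.68]
[ 0.465 -0.053  0.015] 0.15 0.0 [ 1.43  1.31 -1.12  2.32  1.5   0.19 -2.83]
[ 0.465 -0.053  0.015] 0.25 0.0 [0.81 0.95 0.   2.43 4.54 0.92 0.49]
[ 0.637 -0.144  0.015] 0.15 0.0 [ 0.69  0.94 -0.    1.87 -1.29  0.93 -0.3 ]
[ 0.637 -0.144  0.015] 0.25 0.0 [ 0.69  0.93 -0.    1.98 -1.48  0.9  -0.11]
[0.426 0.071 0.015] 0.15 0.0 [-1.    0.91 -0.    2.35  1.35  0.85  2.85]
[0.426 0.071 0.015] 0.25 0.0 [-1.04  0.95 -0.    2.44  1.55  0.87  2.6 ]
[0.448 0.083 0.015] 0.15 0.0 [-1.57  1.27  1.08  2.33 -0.93  0.19 -1.  ]
[0.448 0.083 0.015] 0.25 0.0 [-1.    0.93 -0.    2.39  1.52  0.88  2.7 ]
[0.622 0.171 0.015] 0.15 0.0 [-0.82  0.94  0.    1.84  1.17  0.98 -2.85]
[0.622 0.171 0.015] 0.25 0.0 [-1.1   0.99  0.47  1.96  1.13  0.58 -2.87]
```

```bash
python3 - <<'E'
from k import *
L=np.array(lo)-.02;H=np.array(hi)+.02
def marg(x,R):
    best=(-1,None);rng=np.random.default_rng(1)
    for i in range(8):
        g=np.clip(np.array([.7,.9,0,2.3,-1.2,.8,0])+rng.normal(0,.3,7),lo+.01,hi-.01)
        f=lambda q:np.r_[(fk(q,PP,S)[0]-x)*10,3*(fk(q,PP,S)[1].inv()*R).as_rotvec(),.03*(q-(L+H)/2)/(H-L)]
        r=least_squares(f,g,bounds=(lo,hi),max_nfev=50)
        if np.linalg.norm(f(r.x)[:6])<.03:
            m=min((r.x-L).min(),(H-r.x).min())
            if m>best[0]:best=(m,r.x.round(2))
    return best
c=np.array([.509,-.074])
for h in(-28,-15,0):
  for t in(45,52):
    for b in(.05,.15):
      d=np.array([np.cos(np.radians(h)),np.sin(np.radians(h))])
      o=[marg(np.r_[c+s*d,.015],side2(np.radians(h),np.radians(t),b)) for s in(-.065,-.042,.1)]
      print(h,t,b,[round(m[0],2) for m in o],o[0][1])
E
```

```text
-28 45 0.05 [np.float64(0.13), np.float64(0.15), np.float64(0.35)] [ 0.74  0.84 -0.04  2.3  -1.39  0.76  0.02]
-28 45 0.15 [np.float64(0.02), -1, np.float64(0.16)] [ 0.3   1.    0.8   2.41 -1.5   1.43  0.31]
-28 52 0.05 [np.float64(0.16), np.float64(0.19), np.float64(0.42)] [ 0.72  0.93  0.12  2.27 -1.36  0.99  0.12]
-28 52 0.15 [np.float64(0.02), np.float64(0.02), np.float64(0.18)] [ 0.57  0.99  0.43  2.37 -1.5   1.25  0.35]
-15 45 0.05 [np.float64(0.37), np.float64(0.42), np.float64(0.63)] [ 0.81  0.85 -0.17  2.13 -0.96  0.76 -0.26]
-15 45 0.15 [np.float64(0.28), np.float64(0.29), np.float64(0.44)] [ 0.74  0.84  0.    2.22 -1.22  0.82  0.04]
-15 52 0.05 [np.float64(0.41), np.float64(0.46), np.float64(0.66)] [ 0.84  0.93 -0.11  2.09 -0.97  0.9  -0.18]
-15 52 0.15 [np.float64(0.32), np.float64(0.37), np.float64(0.49)] [ 0.77  0.93  0.06  2.18 -1.19  0.97  0.08]
0 45 0.05 [np.float64(0.56), np.float64(0.61), np.float64(0.89)] [ 0.83  0.89 -0.26  1.94 -0.59  0.88 -0.46]
0 45 0.15 [np.float64(0.48), np.float64(0.52), np.float64(0.76)] [ 0.74  0.86 -0.05  2.02 -0.85  0.92 -0.17]
0 52 0.05 [np.float64(0.62), np.float64(0.67), np.float64(0.82)] [ 0.84  0.96 -0.2   1.88 -0.64  1.02 -0.38]
0 52 0.15 [np.float64(0.54), np.float64(0.58), np.float64(0.76)] [ 0.89  0.95 -0.2   1.96 -0.74  0.95 -0.26]
```

```bash
python3 - <<'E'
from h import *; from k import *
rot(side2(np.radians(-15),np.radians(52),.2))
E
```

```text
q [ 0.91  0.51 -0.46  2.37 -1.03  0.57  0.98] rotvec deg [ 8.2 11.3 82.1] norm 83.2
```

```bash

python3 -m crank '{"hand":[0,0,0,0,0,0,0],"xyz":[[0,0,0],[0,0,0],[0,0,0],[0,0,0],[0,0,0],[0,0,0],[0,0,0]],"rot":[[0.6,0.9,6.3],[0.6,0.9,6.3],[0.6,0.9,6.3],[0.6,0.9,6.3],[0.6,0.9,6.3],[0.6,0.9,6.3],[0.6,0.9,6.3]]}'
python3 -m crank '{"hand":[0,0,0,0,0,0,0,0],"xyz":[[0,0,0],[0,0,0],[0,0,0],[0,0,0],[0,0,0],[0,0,0],[0,0,0],[0,0,0]],"rot":[[0.6,0.9,6.3],[0.6,0.9,6.3],[0.6,0.9,6.3],[0.6,0.9,6.3],[0.6,0.9,6.3],[0.6,0.9,6.3],[0,0,0],[0,0,0]]}'
python3 - <<'E'
from h import *; from k import *
rot(side2(np.radians(-15),np.radians(52),.2))
plan([.44,-.06,.018])
E
```

```text
time_s: 13.67
eef_pos: [0.4061, -0.0247, 0.1108]
tool_rot: [-2.476, -0.538, 0.128]
ft_force: [0.7, -0.5, -0.1]
gripper_width: 0.0001
finger_force: 0.0
time_s: 14.33
eef_pos: [0.4059, -0.0246, 0.1107]
tool_rot: [-2.223, -0.128, -0.424]
ft_force: [-0.4, -0.4, 0.1]
gripper_width: 0.0001
finger_force: 0.0
q [ 0.88  0.64 -0.21  2.41 -1.27  0.83 -0.  ] rotvec deg [-0.1 -0.3  0.1] norm 0.4
t 14.33 tcp [ 0.4059 -0.0246  0.1107] w 0.0001 F [-0.4 -0.4  0.1] toolaxes
 [[ 0.904 -0.157  0.397]
 [-0.408 -0.595  0.693]
 [ 0.128 -0.788 -0.602]] 
shift mm [33.4 88.8 44.9] norm 104.9
```

```bash
python3 -c "
from h import *
plan([.449,-.048,.03])
R=Ro.from_euler('xyz',manip.sense()['tool_rot']);print(R.inv().apply([.891,-.454,0]).round(3),R.inv().apply([0,0,-14]).round(1))"
```

```text
t 14.33 tcp [ 0.4059 -0.0246  0.1107] w 0.0001 F [-0.4 -0.4  0.1] toolaxes
 [[ 0.904 -0.157  0.397]
 [-0.408 -0.595  0.693]
 [ 0.128 -0.788 -0.602]] 
shift mm [38.2 70.8 49.5] norm 94.5
[0.991 0.13  0.04 ] [-1.8 11.   8.4]
```

```bash

python3 -m crank '{"hand":[0,0,0,0,0,0,0,0,0,0,0,0],"xyz":[[4.8,8.9,6.2],[4.8,8.9,6.2],[4.8,8.9,6.2],[4.8,8.9,6.2],[4.8,8.9,6.2],[4.8,8.9,6.2],[4.8,8.9,6.2],[4.8,8.9,6.2],[-0.9,5.5,4.2],[-0.9,5.5,4.2],[0,0,0],[0,0,0]],"rot":[[0,0,0],[0,0,0],[0,0,0],[0,0,0],[0,0,0],[0,0,0],[0,0,0],[0,0,0],[0,0,0],[0,0,0],[0,0,0],[0,0,0]]}'
python3 - <<'E'
from h import *; from k import *
rot(side2(np.radians(-15),np.radians(52),.2))
plan([.449,-.048,.016])
im,sc=oil()
cv2.imwrite('pics/s5.png',cv2.cvtColor(cv2.resize(np.hstack([sc[100:240,170:330],im[100:240,200:340]]),None,fx=2.6,fy=2.6,interpolation=cv2.INTER_CUBIC),cv2.COLOR_RGB2BGR))
E
```

```text
time_s: 15.33
eef_pos: [0.4489, -0.0481, 0.0159]
tool_rot: [-2.222, -0.126, -0.426]
ft_force: [0.7, 0.4, -0.4]
gripper_width: 0.0004
finger_force: 0.0
q [ 0.86  0.88 -0.22  2.31 -1.38  0.75  0.16] rotvec deg [-0.1 -0.4 -0. ] norm 0.4
t 15.33 tcp [ 0.4489 -0.0481  0.0159] w 0.0004 F [ 0.7  0.4 -0.4] toolaxes
 [[ 0.904 -0.159  0.398]
 [-0.41  -0.593  0.693]
 [ 0.126 -0.789 -0.601]] 
shift mm [ 0.  -0.2  0. ] norm 0.2
top [([265, 110, 22, 22, 256], [275.3, 122.7]), ([265, 168, 26, 26, 335], [276.1, 183.0])]
scene [([215, 148, 19, 34, 442], [223.6, 166.7]), ([217, 198, 18, 14, 177], [226.0, 204.8]), ([255, 198, 17, 19, 276], [263.0, 207.3])]
```

View pics/s5.png

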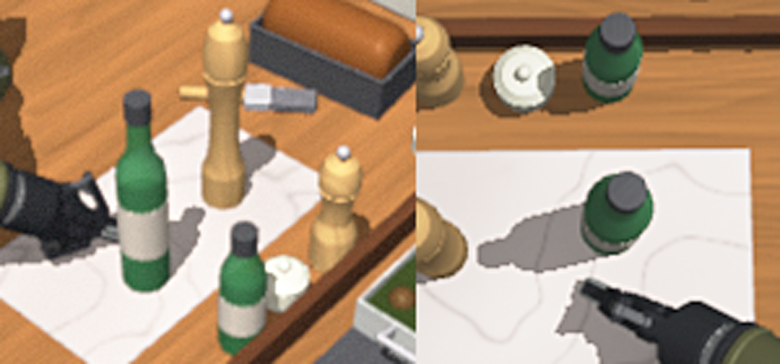

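The view shows the shut finger tips low behind the bottle, at top crop (582,288), with the body well clear. Now the gentle push.

```bash
cat >>h.py <<'E'
def blobs(lo_,hi_,box,amin=40):
    "centroids of colour blobs in scene view within box u0,u1,v0,v1"
    I=manip.camera("scene");h=cv2.cvtColor(I,cv2.COLOR_RGB2HSV);m=cv2.inRange(h,lo_,hi_);u0,u1,v0,v1=box
    M=np.zeros_like(m);M[v0:v1,u0:u1]=m[v0:v1,u0:u1];k,l,st,c=cv2.connectedComponentsWithStats(M)
    return [c[i] for i in range(1,k) if st[i][4]>amin]
def oilpose():
    b=blobs((60,80,25),(95,255,255),(150,400,90,330))
    b=[x for x in b if abs(x[0]-263)+abs(x[1]-207)>8]
    b=sorted(b,key=lambda x:x[1])[:2]
    U=pl("scene",*b[0],.190);Lw=pl("scene",*b[1],.02) if len(b)>1 else None
    print("oil upper",U,"lower",Lw)
E
python3 -c "
from h import *
oilpose()"
python3 -m crank '{"hand":[0,0,0,0,0,0,0,0,0,0,0,0],"xyz":[[2,0.3,0],[4,0.5,0.2],[4,0.5,0.2],[4,0.5,0.2],[3,0.4,0.1],[2,0.3,0],[1.5,0.2,0],[1.5,0.2,0],[2,0.3,0],[2,0.3,0],[2,0.3,0],[2,0.3,0]],"rot":[[0,0,0],[0,0,0],[0,0,0],[0,0,0],[0,0,0],[0,0,0],[0,0,0],[0,0,0],[0,0,0],[0,0,0],[0,0,0],[0,0,0]]}'
python3 -c "
from h import *
oilpose();plan([.62,-.14,.016])"
```

```text
oil upper [ 0.522 -0.085  0.19 ] lower [ 0.522 -0.083  0.02 ]
time_s: 16.48
eef_pos: [0.4753, -0.0621, 0.0161]
tool_rot: [-2.222, -0.125, -0.424]
ft_force: [-4.8, 1.5, -0.2]
gripper_width: 0.0001
finger_force: 2.0
oil upper [ 0.525 -0.085  0.19 ] lower [ 0.523 -0.084  0.02 ]
t 16.53 tcp [ 0.4758 -0.0624  0.0161] w -0.0003 F [-2.6  0.6  0. ] toolaxes
 [[ 0.904 -0.159  0.397]
 [-0.409 -0.594  0.693]
 [ 0.126 -0.789 -0.602]] 
shift mm [162.1  23.2   3.5] norm 163.8
```

```bash

python3 -m crank '{"hand":[0,0,0,0,0,0,0,0,0,0,0,0],"xyz":[[1,0.2,0],[1.5,0.2,0.1],[2,0.3,0.1],[2,0.3,0.1],[2,0.3,0.1],[2,0.3,0.1],[2,0.3,0.1],[2,0.3,0.1],[2,0.3,0.1],[2,0.3,0.1],[2,0.3,0.1],[2,0.3,0.1]],"rot":[[0,0,0],[0,0,0],[0,0,0],[0,0,0],[0,0,0],[0,0,0],[0,0,0],[0,0,0],[0,0,0],[0,0,0],[0,0,0],[0,0,0]]}'
python3 -c "
from h import *
oilpose();plan([.62,-.14,.016])"
```

```text
time_s: 17.53
eef_pos: [0.4963, -0.0729, 0.0159]
tool_rot: [-2.222, -0.127, -0.425]
ft_force: [-5.6, 1.8, 2.9]
gripper_width: -0.0002
finger_force: 2.8
oil upper [ 0.546 -0.093  0.19 ] lower [ 0.545 -0.092  0.02 ]
t 17.58 tcp [ 0.4968 -0.0731  0.0159] w -0.0003 F [-4.1  1.2  1.8] toolaxes
 [[ 0.904 -0.158  0.398]
 [-0.409 -0.594  0.693]
 [ 0.127 -0.789 -0.601]] 
shift mm [138.7  20.1   2.7] norm 140.2
```

```bash

python3 -m crank '{"hand":[0,0,0,0,0,0,0,0,0,0,0,0],"xyz":[[1,0.1,0],[1.5,0.1,0],[2,0.1,0],[2,0.1,0],[2,0.1,0],[2,0.1,0],[2,0.1,0],[2,0.1,0],[2,0.1,0],[2,0.1,0],[2,0.1,0],[2,0.1,0]],"rot":[[0,0,0],[-0.1,0.8,0.6],[-0.1,0.8,0.6],[-0.1,0.8,0.6],[-0.1,0.8,0.6],[-0.1,0.8,0.6],[-0.1,0.8,0.6],[-0.1,0.8,0.6],[-0.1,0.8,0.6],[-0.1,0.8,0.6],[-0.1,0.8,0.6],[-0.1,0.8,0.6]]}'
python3 -c "
from h import *
oilpose();plan([.62,-.14,.016]);print(manip.sense()['joint_pos'].round(2))"
```

```text
time_s: 18.58
eef_pos: [0.5147, -0.0842, 0.016]
tool_rot: [-2.222, -0.127, -0.614]
ft_force: [-3.3, 3.2, -4.5]
gripper_width: -0.0003
finger_force: 1.3
oil upper [ 0.563 -0.1    0.19 ] lower [ 0.564 -0.099  0.02 ]
t 18.63 tcp [ 0.515  -0.0861  0.0167] w 0.0002 F [-2.3 -0.3 -3.6] toolaxes
 [[ 0.807 -0.269  0.525]
 [-0.576 -0.551  0.603]
 [ 0.127 -0.79  -0.6  ]] 
shift mm [115.7   2.1  23. ] norm 118.0
[ 1.12  0.97 -0.67  2.26 -1.52  0.39  0.1 ]
```

```bash

python3 -m crank '{"hand":[0,0,0,0,0,0,0,0],"xyz":[[-1.5,-0.2,-0.1],[-3,-0.3,-0.2],[-4,-0.4,-0.3],[-4,-0.4,-0.3],[-4,-0.4,-0.3],[-3,-0.3,-0.2],[0,0,0],[0,0,0]],"rot":[[0,0,0],[0,0,0],[0,0,0],[0,0,0],[0,0,0],[0,0,0],[0,0,0],[0,0,0]]}'
cat >>h.py <<'E'
def capt():
    I=manip.camera("top");h=cv2.cvtColor(I,cv2.COLOR_RGB2HSV)
    g=cv2.inRange(h,(60,80,25),(95,255,255));k,l,st,c=cv2.connectedComponentsWithStats(g)
    i=max((i for i in range(1,k) if st[i][4]>60),key=lambda i:c[i][1]);x,y=c[i];print("green",c[i].round(1))
    m=((h[...,1]<70)&(h[...,2]<110)).astype(np.uint8);M=np.zeros_like(m);a,b=int(x),int(y);M[b-24:b+10,a-14:a+22]=m[b-24:b+10,a-14:a+22]
    M=cv2.morphologyEx(M,cv2.MORPH_OPEN,np.ones((3,3),np.uint8));k,l,st,c=cv2.connectedComponentsWithStats(M)
    for i in range(1,k):
        if st[i][4]>40: print("cap",c[i].round(1),st[i],pl("top",*c[i],.288))
E
python3 -c "
from h import *
oilpose();capt();plan([.62,-.14,.016]);print(manip.sense()['joint_pos'].round(2))"
```

```text
time_s: 19.3
eef_pos: [0.4996, -0.0759, 0.017]
tool_rot: [-2.219, -0.123, -0.612]
ft_force: [-0.1, -0.2, 0.8]
gripper_width: 0.0002
finger_force: 0.0
oil upper [ 0.565 -0.1    0.19 ] lower [ 0.565 -0.099  0.02 ]
green [282.8 164.2]
cap [286.9 152.4] [280 145  15  16 182] [ 0.553 -0.087  0.288]
t 19.4 tcp [ 0.4997 -0.0757  0.0173] w -0.0004 F [ 0.2  0.2 -1.1] toolaxes
 [[ 0.813 -0.266  0.518]
 [-0.57  -0.55   0.611]
 [ 0.123 -0.791 -0.599]] 
shift mm [134.2   4.4  23.9] norm 136.4
[ 1.26  1.07 -0.9   2.29 -1.52  0.18  0.11]
```

```bash

python3 -m crank '{"hand":[0,0,0,0,0,0,0,0],"xyz":[[-0.9,-1.4,2.1],[-0.9,-1.4,2.1],[-0.9,-1.4,2.1],[-0.9,-1.4,2.1],[-0.9,-1.4,2.1],[0,0,0],[0,0,0],[0,0,0]],"rot":[[0.1,-0.9,-0.7],[0.1,-0.9,-0.7],[0.1,-0.9,-0.7],[0.1,-0.9,-0.7],[0.1,-0.9,-0.7],[0,0,0],[0,0,0],[0,0,0]]}'
python3 -c "
from h import *
oilpose();plan([.503,-.063,.016]);print(manip.sense()['joint_pos'].round(2))
R=Ro.from_euler('xyz',manip.sense()['tool_rot']);print(R.inv().apply([.866,-.5,0]).round(3))"
```

```text
time_s: 20.07
eef_pos: [0.5025, -0.0625, 0.0162]
tool_rot: [-2.221, -0.124, -0.511]
ft_force: [-1.2, 0.1, -0.2]
gripper_width: -0.0
finger_force: 0.0
oil upper [ 0.565 -0.1    0.19 ] lower [ 0.565 -0.099  0.02 ]
t 20.12 tcp [ 0.5025 -0.0626  0.0162] w 0.0002 F [-0.2  0.3  0. ] toolaxes
 [[ 0.865 -0.211  0.455]
 [-0.486 -0.576  0.657]
 [ 0.124 -0.79  -0.601]] 
shift mm [0.6 0.3 0.1] norm 0.7
[ 1.14  1.   -0.74  2.24 -1.25  0.34 -0.12]
[0.992 0.106 0.065]
```

```bash

python3 -m crank '{"hand":[0,0,0,0,0,0,0,0,0,0,0,0],"xyz":[[2,0.2,0.1],[3,0.3,0.2],[3,0.3,0.2],[2,0.2,0.1],[1.5,0.2,0.1],[1.5,0.2,0.1],[2,0.2,0.1],[2,0.2,0.1],[2,0.2,0.1],[2,0.2,0.1],[2,0.2,0.1],[2,0.2,0.1]],"rot":[[0,0,0],[0,0,0],[0,0,0],[0,0,0],[0,0,0],[0,0,0],[0,0,0],[0,0,0],[0,0,0],[0,0,0],[0,0,0],[0,0,0]]}'
python3 -m crank '{"hand":[0,0,0,0,0,0,0,0,0,0,0,0],"xyz":[[2,0.2,0.1],[2,0.2,0.1],[2,0.2,0.1],[2,0.2,0.1],[2,0.2,0.1],[2,0.2,0.1],[2,0.2,0.1],[2,0.2,0.1],[2,0.2,0.1],[2,0.2,0.1],[2,0.2,0.1],[2,0.2,0.1]],"rot":[[0,0,0],[0,0,0],[0,0,0],[0,0,0],[0,0,0],[0,0,0],[0,0,0],[0,0,0],[0,0,0],[0,0,0],[0,0,0],[0,0,0]]}'
python3 -c "
from h import *
oilpose();capt();plan([.62,-.14,.016]);print(manip.sense()['joint_pos'].round(2))"
```

```text
time_s: 21.12
eef_pos: [0.5239, -0.0748, 0.0164]
tool_rot: [-2.221, -0.123, -0.51]
ft_force: [-3.2, 1.5, -0.5]
gripper_width: 0.0001
finger_force: 1.8
time_s: 22.12
eef_pos: [0.5453, -0.0876, 0.0169]
tool_rot: [-2.221, -0.124, -0.511]
ft_force: [-2.5, 0.7, -1.0]
gripper_width: -0.0001
finger_force: 1.5
oil upper [ 0.594 -0.114  0.19 ] lower [ 0.593 -0.113  0.02 ]
green [288.9 151.4]
cap [294.1 138.3] [287 131  15  16 189] [ 0.582 -0.102  0.288]
t 22.22 tcp [ 0.5456 -0.0877  0.0169] w 0.0002 F [-2.7 -0.2 -1.5] toolaxes
 [[ 0.865 -0.21   0.455]
 [-0.485 -0.576  0.658]
 [ 0.124 -0.79  -0.6  ]] 
shift mm [89.7 15.3  0. ] norm 91.0
[ 1.05  0.97 -0.63  2.11 -1.13  0.47 -0.28]
```

```bash

python3 -m crank '{"hand":[0,0,0,0,0,0,0,0,0,0,0,0],"xyz":[[1.5,0.1,0.1],[2,0.1,0.2],[2.5,0.2,0.2],[2.5,0.2,0.2],[2.5,0.2,0.2],[2.5,0.2,0.2],[2.5,0.2,0.2],[2.5,0.2,0.2],[2.5,0.2,0.2],[2.5,0.2,0.2],[2.5,0.2,0.2],[2.5,0.2,0.2]],"rot":[[0,0,0],[0,0,0],[0,0,0],[0,0,0],[0,0,0],[0,0,0],[0,0,0],[0,0,0],[0,0,0],[0,0,0],[0,0,0],[0,0,0]]}'
python3 -m crank '{"hand":[0,0,0,0,0,0,0,0,0,0,0,0],"xyz":[[2.5,0.2,0.2],[2.5,0.2,0.2],[2.5,0.2,0.2],[2.5,0.2,0.2],[2.5,0.2,0.2],[2.5,0.2,0.2],[2.5,0.2,0.2],[2.5,0.2,0.2],[2.5,0.2,0.2],[2,0.2,0.1],[2,0.2,0.1],[2,0.2,0.1]],"rot":[[0,0,0],[0,0,0],[0,0,0],[0,0,0],[0,0,0],[0,0,0],[0,0,0],[0,0,0],[0,0,0],[0,0,0],[0,0,0],[0,0,0]]}'
python3 -c "
from h import *
oilpose();capt();plan([.62,-.13,.016]);print(manip.sense()['joint_pos'].round(2))"
```

```text
time_s: 23.22
eef_pos: [0.5706, -0.1012, 0.0173]
tool_rot: [-2.221, -0.124, -0.511]
ft_force: [-3.9, 1.2, -1.0]
gripper_width: -0.0002
finger_force: 1.5
time_s: 24.22
eef_pos: [0.5956, -0.115, 0.0176]
tool_rot: [-2.221, -0.124, -0.511]
ft_force: [-2.8, -0.4, 0.0]
gripper_width: -0.0003
finger_force: 1.5
oil upper [ 0.646 -0.137  0.19 ] lower [ 0.674 -0.096  0.02 ]
green [298.6 128.3]
cap [305.  112.7] [298 105  16  17 207] [ 0.636 -0.126  0.288]
t 24.32 tcp [ 0.596  -0.1151  0.0177] w -0.0002 F [-2.7 -0.7 -0.9] toolaxes
 [[ 0.865 -0.21   0.455]
 [-0.485 -0.576  0.658]
 [ 0.124 -0.79  -0.6  ]] 
shift mm [27.8  4.9  2.2] norm 28.3
[ 0.97  0.96 -0.54  1.96 -1.03  0.58 -0.43]
```

```bash

python3 -m crank '{"hand":[0,0,0,0,0,0,0,0,0,0,0,0],"xyz":[[1.5,0.3,0],[2,0.4,0],[2,0.4,0],[2,0.4,0],[2,0.4,0],[2,0.4,0],[2,0.4,0],[2,0.4,0],[2,0.4,0],[2,0.4,0],[2,0.4,0],[2,0.4,0]],"rot":[[0,0,0],[0,0,0],[0,0,0],[0,0,0],[0,0,0],[0,0,0],[0,0,0],[0,0,0],[0,0,0],[0,0,0],[0,0,0],[0,0,0]]}'
python3 -c "
from h import *
oilpose();capt();plan([.626,-.13,.016])"
```

```text
time_s: 25.32
eef_pos: [0.615, -0.1291, 0.0169]
tool_rot: [-2.221, -0.124, -0.511]
ft_force: [-3.4, 0.5, -1.1]
gripper_width: -0.0001
finger_force: 1.6
oil upper [ 0.682 -0.141  0.19 ] lower [ 0.667 -0.136  0.02 ]
green [275.3 122.6]
cap [276.8 112.4] [271 105  13  16 163] [ 0.637 -0.067  0.288]
t 25.42 tcp [ 0.6153 -0.1293  0.0169] w -0.0001 F [-2.3 -0.3 -1.4] toolaxes
 [[ 0.865 -0.21   0.455]
 [-0.485 -0.576  0.657]
 [ 0.124 -0.79  -0.6  ]] 
shift mm [ 9.5 -1.1  5. ] norm 10.8
```

```bash
sed -i 's/i=max((i for i in range(1,k) if st\[i\]\[4\]>60),key=lambda i:c\[i\]\[1\])/i=max((i for i in range(1,k) if st[i][4]>60),key=lambda i:c[i][0])/' h.py
python3 -c "
from h import *
capt()"
```

```text
green [301.7 120.8]
cap [308.5 104.9] [301  96  16  19 226] [ 0.652 -0.133  0.288]
```

```bash

python3 -m crank '{"hand":[0,0,0,0,0,0,0,0,0,0,0],"xyz":[[-2,-0.2,-0.1],[-4,-0.4,-0.2],[-4,-0.4,-0.2],[-2,-0.2,-0.1],[0,-2.4,3.2],[0,-2.4,3.2],[0,-2.4,3.2],[0,0,0],[0,0,0],[0,0,0],[0,0,0]],"rot":[[0,0,0],[0,0,0],[0,0,0],[0,0,0],[0,0,0],[0,0,0],[0,0,0],[-0.2,1.6,1.2],[-0.2,1.6,1.2],[-0.2,1.6,1.2],[0,0,0]]}'
python3 -c "
from h import *
capt();c=np.array([.654,-.134]);n=np.array([.82,-.572]);r=np.array([-.572,-.82])
t=c-.05*n+.004*r;print(t);plan([*t,.016])
R=Ro.from_euler('xyz',manip.sense()['tool_rot']);print(R.inv().apply([.82,-.572,0]).round(3))"
```

```text
time_s: 26.38
eef_pos: [0.6096, -0.1115, 0.0165]
tool_rot: [-2.218, -0.123, -0.617]
ft_force: [-0.2, 0.6, -0.1]
gripper_width: 0.0002
finger_force: 0.0
green [301.8 120.9]
cap [308.2 105. ] [301  96  15  19 219] [ 0.652 -0.133  0.288]
[ 0.610712 -0.10868 ]
t 26.43 tcp [ 0.61   -0.1118  0.0167] w -0.0002 F [0.5 0.3 0.5] toolaxes
 [[ 0.81  -0.268  0.522]
 [-0.574 -0.548  0.609]
 [ 0.123 -0.792 -0.598]] 
shift mm [-1.3 -1.3  2.7] norm 3.3
[0.992 0.094 0.08 ]
```

```bash

python3 -m crank '{"hand":[0,0,0,0,0,0,0,0,0,0,0,0],"xyz":[[2,0,0.4],[2,0,0.4],[2,0.1,0.3],[1.5,0.1,0.2],[1.5,0.1,0.1],[1.5,0.1,0.1],[1.5,0.1,0.1],[1.5,0.1,0.1],[1.5,0.1,0.1],[1.5,0.1,0.1],[1.5,0.1,0.1],[1.5,0.1,0.1]],"rot":[[0,0,0],[0,0,0],[0,0,0],[0,0,0],[0,0,0],[0,0,0],[0,0,0],[0,0,0],[0,0,0],[0,0,0],[0,0,0],[0,0,0]]}'
python3 -c "
from h import *
capt();plan([.61,-.11,.016]);oilpose()"
```

```text
time_s: 27.43
eef_pos: [0.627, -0.1232, 0.0168]
tool_rot: [-2.218, -0.125, -0.617]
ft_force: [-3.1, 1.8, -0.3]
gripper_width: 0.0003
finger_force: 1.6
green [304.  117.4]
cap [308.7  99.2] [289  93  36  18 323] [ 0.664 -0.134  0.288]
t 27.48 tcp [ 0.6273 -0.1234  0.0169] w 0.0 F [-2.5  1.   0.2] toolaxes
 [[ 0.809 -0.268  0.523]
 [-0.574 -0.55   0.607]
 [ 0.125 -0.791 -0.599]] 
shift mm [-21.8  -2.   -0.4] norm 21.9
oil upper [ 0.688 -0.144  0.19 ] lower [ 0.672 -0.14   0.02 ]
```

```bash

python3 -m crank '{"hand":[0,0,0,0,0,0],"xyz":[[1,0.1,0.1],[1.5,0.1,0.1],[1.5,0.1,0.1],[1.5,0.1,0.1],[1.5,0.1,0.1],[1,0.1,0.1]],"rot":[[0,0,0],[0,0,0],[0,0,0],[0,0,0],[0,0,0],[0,0,0]]}'
python3 -c "
from h import *
capt();plan([.61,-.11,.016])"
```

```text
time_s: 28.03
eef_pos: [0.6338, -0.1277, 0.0171]
tool_rot: [-2.218, -0.125, -0.617]
ft_force: [-1.3, 1.0, -0.7]
gripper_width: -0.0003
finger_force: 1.5
green [305.7 114. ]
cap [310.2  95.8] [291  90  36  17 363] [ 0.672 -0.137  0.288]
t 28.08 tcp [ 0.6339 -0.1277  0.0171] w 0.0001 F [-2.5  0.6 -1.7] toolaxes
 [[ 0.809 -0.268  0.523]
 [-0.574 -0.55   0.607]
 [ 0.125 -0.791 -0.598]] 
shift mm [-29.7  -2.4  -1.1] norm 29.8
```

```bash

python3 -m crank '{"hand":[0,0,0,0,0,0,0,0],"xyz":[[-2,-0.2,-0.1],[-6,-0.5,-0.4],[-10,-0.9,-0.8],[-12,-1,-1],[-12,-1,-1],[-12,-1,-1],[-6,-0.5,-0.5],[0,0,0]],"rot":[[0,0,0],[0,0,0],[0,0,0],[0,0,0],[0,0,0],[0,0,0],[0,0,0],[0,0,0]]}'
python3 - <<'E'
from h import *; from k import *
capt();plan([.45,-.13,.35])
for f in(0,180):
    R=side2(np.radians(15),np.radians(-52),.2)*Ro.from_euler("z",np.radians(f)) if f==0 else side2(np.radians(15),np.radians(-52),.2)*Ro.from_euler("z",np.pi)
    rot(R);print(R.as_matrix().round(2).tolist(),[ (round(e,4),q.round(2)) for e,q in (ik(np.array(x),R,np.array([-.86,.88,.2,2.31,1.38,.75,-.2]),3) for x in([.44,-.13,.35],[.428,.075,.12],[.428,.075,.016],[.61,.16,.016]))])
E
```

```text
time_s: 28.75
eef_pos: [0.5828, -0.0927, 0.0167]
tool_rot: [-2.218, -0.124, -0.617]
ft_force: [-0.4, -0.3, 0.3]
gripper_width: 0.0001
finger_force: 0.0
green [305.5 114.6]
cap [310.1  96.1] [291  90  36  18 370] [ 0.671 -0.137  0.288]
t 28.8 tcp [ 0.5838 -0.0934  0.0168] w -0.0003 F [ 0.2 -0.   0.1] toolaxes
 [[ 0.809 -0.268  0.523]
 [-0.574 -0.549  0.607]
 [ 0.124 -0.792 -0.598]] 
shift mm [ -45.9 -207.9 -291.5] norm 360.9
q [ 1.07  1.   -0.72  2.1  -1.29  0.35 -0.22] rotvec deg [-87.8  -0.3 -66.1] norm 109.9
[[0.91, 0.16, 0.39], [0.4, -0.59, -0.69], [0.12, 0.79, -0.6]] [(np.float64(0.0), array([-0.58,  0.1 ,  0.  ,  2.22,  1.04,  1.18, -2.4 ])), (np.float64(0.0), array([-1.32,  0.76,  0.55,  2.22,  0.77,  0.74, -2.76])), (np.float64(0.0), array([-1.51,  1.17,  0.92,  2.26,  0.11,  0.32, -2.18])), (np.float64(0.0), array([-0.83,  0.98,  0.01,  1.75,  1.03,  1.08, -2.86]))]
q [ 1.07  1.   -0.72  2.1  -1.29  0.35 -0.22] rotvec deg [-0.3 91.  79.8] norm 121.0
[[-0.91, -0.16, 0.39], [-0.4, 0.59, -0.69], [-0.12, -0.79, -0.6]] [(np.float64(0.0), array([-0.58,  0.1 ,  0.  ,  2.22,  1.04,  1.18,  0.74])), (np.float64(0.0), array([-0.98,  0.7 , -0.  ,  2.2 ,  0.97,  1.05,  0.09])), (np.float64(0.0), array([-0.98,  0.93,  0.  ,  2.21,  1.12,  0.92, -0.17])), (np.float64(0.0), array([-0.82,  0.98,  0.  ,  1.75,  1.03,  1.09,  0.28]))]
```

```bash

python3 -m crank '{"hand":[0,0,0,0,0,0,0,0,0,0,0,0],"xyz":[[-3.8,-17.3,-24.3],[-3.8,-17.3,-24.3],[-3.8,-17.3,-24.3],[-3.8,-17.3,-24.3],[-3.8,-17.3,-24.3],[-3.8,-17.3,-24.3],[-3.8,-17.3,-24.3],[-3.8,-17.3,-24.3],[-3.8,-17.3,-24.3],[-3.8,-17.3,-24.3],[-3.8,-17.3,-24.3],[-3.8,-17.3,-24.3]],"rot":[[0,0,0],[0,0,0],[0,0,0],[0,0,0],[0,0,0],[0,0,0],[0,0,0],[0,0,0],[0,0,0],[0,0,0],[0,0,0],[0,0,0]]}'
python3 -m crank '{"hand":[0,0,0,0,0,0,0,0,0],"xyz":[[0,0,0],[0,0,0],[0,0,0],[0,0,0],[0,0,0],[0,0,0],[0,0,0],[0,0,0],[0,0,0]],"rot":[[0,5.1,4.4],[0,5.1,4.4],[0,5.1,4.4],[0,5.1,4.4],[0,5.1,4.4],[0,5.1,4.4],[0,5.1,4.4],[0,5.1,4.4],[0,5.1,4.4]]}'
python3 -m crank '{"hand":[0,0,0,0,0,0,0,0,0,0],"xyz":[[0,0,0],[0,0,0],[0,0,0],[0,0,0],[0,0,0],[0,0,0],[0,0,0],[0,0,0],[0,0,0],[0,0,0]],"rot":[[0,5.1,4.4],[0,5.1,4.4],[0,5.1,4.4],[0,5.1,4.4],[0,5.1,4.4],[0,5.1,4.4],[0,5.1,4.4],[0,5.1,4.4],[0,5.1,4.4],[0,0,0]]}'
python3 - <<'E'
from h import *; from k import *
rot(side2(np.radians(15),np.radians(-52),.2)*Ro.from_euler("z",np.pi))
plan([.40,.05,.2])
E
```

```text
time_s: 29.8
eef_pos: [0.4496, -0.1301, 0.3515]
tool_rot: [-2.22, -0.126, -0.616]
ft_force: [0.4, -1.1, 0.5]
gripper_width: 0.0001
finger_force: 0.0
time_s: 30.55
eef_pos: [0.4409, -0.1306, 0.3722]
tool_rot: [-2.134, -0.039, -1.448]
ft_force: [-1.4, -0.4, 1.8]
gripper_width: 0.0001
finger_force: 0.0
time_s: 31.38
eef_pos: [0.4568, -0.1293, 0.3792]
tool_rot: [-2.194, 0.001, -1.797]
ft_force: [0.2, -0.7, 0.9]
gripper_width: 0.0001
finger_force: 0.0
q [ 0.75 -0.24 -0.37  2.4  -1.52  0.18 -1.6 ] rotvec deg [ 1.7 38.6 36.7] norm 53.3
t 31.38 tcp [ 0.4568 -0.1293  0.3792] w 0.0001 F [ 0.2 -0.7  0.9] toolaxes
 [[-0.224 -0.569  0.791]
 [-0.975  0.132 -0.181]
 [-0.001 -0.812 -0.584]] 
shift mm [-161.8  201.4   27.3] norm 259.8
```

```bash

python3 -m crank '{"hand":[0,0,0,0,0,0,0,0,0],"xyz":[[0,0,0],[0,0,0],[0,0,0],[0,0,0],[0,0,0],[0,0,0],[0,0,0],[0,0,0],[0,0,0]],"rot":[[-6.8,0,0],[-6.8,0,0],[-6.8,0,0],[-6.8,0,0],[-6.8,0,0],[-6.8,0,0],[-6.8,0,0],[-6.8,0,0],[0,0,0]]}'
python3 - <<'E'
from h import *; from k import *
rot(side2(np.radians(15),np.radians(-52),.2)*Ro.from_euler("z",np.pi))
rot(side2(np.radians(15),np.radians(-52),.2))
plan([.40,.05,.2])
E
```

```text
time_s: 32.13
eef_pos: [0.4684, -0.1261, 0.3897]
tool_rot: [-2.712, 0.022, -1.77]
ft_force: [0.3, -0.2, -0.3]
gripper_width: -0.0002
finger_force: 0.0
q [ 1.5  -0.11 -1.12  1.89 -0.24  0.88 -2.87] rotvec deg [29.7 30.1 46.4] norm 62.8
q [ 1.5  -0.11 -1.12  1.89 -0.24  0.88 -2.87] rotvec deg [ -36.5   36.  -124.6] norm 134.7
t 32.13 tcp [ 0.4684 -0.1261  0.3897] w -0.0002 F [ 0.3 -0.2 -0.3] toolaxes
 [[-0.198 -0.889  0.412]
 [-0.98   0.189 -0.063]
 [-0.022 -0.416 -0.909]] 
shift mm [-154.9  173.   133.2] norm 267.7
```

```bash
cat >path.py <<'E'
from h import *; from k import *
import sys
def go(x,R,q0,N,m=12):
    q=manip.sense()["joint_pos"];e,g=ik(np.array(x),R,np.array(q0),1);print("goal",e.round(4),g.round(2),"dq",(g-q).round(2))
    s=manip.sense();X=s["eef_pos"];T=Ro.from_euler("xyz",s["tool_rot"])
    for i in range(1,N+1):
        X2,T2=fk(q+(g-q)*i/N,PP,S)
        if i==N: X2,T2=np.array(x),R
        w=(T.inv()*T2).as_rotvec();h=T*Ro.from_rotvec(w*.46)
        print(i,"tcp",X2.round(3),"row xyz",(h.inv().apply(X2-X)*1000/m).round(1),"rot",(np.degrees(w)/m).round(2),"rownorm",round(np.linalg.norm(np.degrees(w)/m),2));X,T=X2,T2
E
python3 - <<'E'
from path import *
A=side2(np.radians(15),np.radians(-52),.2)*Ro.from_euler("z",np.pi)
go([.40,.0,.33],A,[-.7,.2,0,2.2,1.0,1.1,.5],3)
E
```

```text
goal 0.0 [-0.94  0.22 -0.    2.15  0.84  1.37  0.55] dq [-2.45  0.32  1.12  0.25  1.08  0.48  3.42]
1 tcp [ 0.382 -0.036  0.306] row xyz [-11.2   3.    4.6] rot [-1.39 -0.86 -8.27] rownorm 8.43
2 tcp [ 0.343 -0.037  0.274] row xyz [-2.  -2.7  2.6] rot [-0.92 -1.7  -8.4 ] rownorm 8.62
3 tcp [0.4  0.   0.33] row xyz [-4.6  2.9 -5. ] rot [ 0.61 -2.85 -7.94] rownorm 8.45
```

```bash
python3 - <<'E'
from path import *
A=side2(np.radians(15),np.radians(-52),.2)*Ro.from_euler("z",np.pi)
go([.40,.0,.33],A,[-.7,.2,0,2.2,1.0,1.1,.5],4)
E
```

```text
goal 0.0 [-0.94  0.22 -0.    2.15  0.84  1.37  0.55] dq [-2.45  0.32  1.12  0.25  1.08  0.48  3.42]
1 tcp [ 0.405 -0.046  0.324] row xyz [-8.9  3.6  3.4] rot [-1.05 -0.54 -6.18] rownorm 6.3
2 tcp [ 0.35  -0.032  0.281] row xyz [-4.6 -2.1  3. ] rot [-0.78 -0.97 -6.32] rownorm 6.44
3 tcp [ 0.35  -0.037  0.279] row xyz [-0.4  0.   0.3] rot [-0.42 -1.56 -6.27] rownorm 6.47
4 tcp [0.4  0.   0.33] row xyz [-4.8  1.8 -4.4] rot [ 0.72 -2.08 -5.92] rownorm 6.32
```

```bash

python3 -m crank '{"hand":[0,0,0,0,0,0,0,0,0,0,0,0],"xyz":[[-8.9,3.6,3.4],[-8.9,3.6,3.4],[-8.9,3.6,3.4],[-8.9,3.6,3.4],[-8.9,3.6,3.4],[-8.9,3.6,3.4],[-8.9,3.6,3.4],[-8.9,3.6,3.4],[-8.9,3.6,3.4],[-8.9,3.6,3.4],[-8.9,3.6,3.4],[-8.9,3.6,3.4]],"rot":[[-1,-0.5,-6.2],[-1,-0.5,-6.2],[-1,-0.5,-6.2],[-1,-0.5,-6.2],[-1,-0.5,-6.2],[-1,-0.5,-6.2],[-1,-0.5,-6.2],[-1,-0.5,-6.2],[-1,-0.5,-6.2],[-1,-0.5,-6.2],[-1,-0.5,-6.2],[-1,-0.5,-6.2]]}'
python3 - <<'E'
from path import *
A=side2(np.radians(15),np.radians(-52),.2)*Ro.from_euler("z",np.pi)
print(manip.sense()["joint_pos"].round(2))
go([.40,.0,.33],A,[-.7,.2,0,2.2,1.0,1.1,.5],3)
E
```

```text
time_s: 33.13
eef_pos: [0.4075, -0.0491, 0.3235]
tool_rot: [-3.102, -0.211, -0.474]
ft_force: [1.0, -1.0, -0.4]
gripper_width: 0.0001
finger_force: 0.0
[ 1.26 -0.05 -1.18  1.99 -0.01  0.96 -1.96]
goal 0.0 [-0.94  0.22 -0.    2.15  0.84  1.37  0.55] dq [-2.21  0.27  1.18  0.16  0.85  0.4   2.51]
1 tcp [ 0.342 -0.028  0.279] row xyz [-5.5 -2.8  2.9] rot [-0.63 -0.94 -6.3 ] rownorm 6.4
2 tcp [ 0.343 -0.039  0.274] row xyz [-0.6  0.2  0.7] rot [-0.3  -1.57 -6.28] rownorm 6.48
3 tcp [0.4  0.   0.33] row xyz [-5.4  1.9 -4.7] rot [ 0.85 -2.17 -5.91] rownorm 6.35
```

```bash

python3 -m crank '{"hand":[0,0,0,0,0,0,0,0,0,0,0,0],"xyz":[[-1,-1,0],[-1,-1,0],[-1,-1,0],[-1,-1,0],[-1,-1,0],[-1,-1,0],[-1,-1,0],[-1,-1,0],[-1,-1,0],[-1,-1,0],[-1,-1,0],[-1,-1,0]],"rot":[[-0.6,-0.9,-6.3],[-0.6,-0.9,-6.3],[-0.6,-0.9,-6.3],[-0.6,-0.9,-6.3],[-0.6,-0.9,-6.3],[-0.6,-0.9,-6.3],[-0.6,-0.9,-6.3],[-0.6,-0.9,-6.3],[-0.6,-0.9,-6.3],[-0.6,-0.9,-6.3],[-0.6,-0.9,-6.3],[-0.6,-0.9,-6.3]]}'
python3 - <<'E'
from path import *
A=side2(np.radians(15),np.radians(-52),.2)*Ro.from_euler("z",np.pi)
print(manip.sense()["joint_pos"].round(2))
rot(A);rot(side2(np.radians(15),np.radians(-52),.2))
go([.40,.0,.33],A,[-.7,.2,0,2.2,1.0,1.1,.5],2)
E
```

```text
time_s: 34.13
eef_pos: [0.3953, -0.0397, 0.321]
tool_rot: [2.963, 0.119, 0.825]
ft_force: [-0.0, -0.3, 0.6]
gripper_width: -0.0002
finger_force: 0.0
[ 1.04  0.16 -1.36  1.92  0.39  1.23 -1.19]
q [ 1.04  0.16 -1.36  1.92  0.39  1.23 -1.19] rotvec deg [   0.6  -55.3 -142.7] norm 153.1
q [ 1.04  0.16 -1.36  1.92  0.39  1.23 -1.19] rotvec deg [-41.6  -0.5  27.5] norm 49.9
goal 0.0 [-0.94  0.22 -0.    2.15  0.84  1.37  0.55] dq [-1.98  0.06  1.36  0.23  0.45  0.13  1.74]
1 tcp [ 0.368 -0.04   0.283] row xyz [ 0.7 -2.4  3. ] rot [-0.27 -1.66 -6.28] rownorm 6.5
2 tcp [0.4  0.   0.33] row xyz [-3.2  1.5 -4.6] rot [ 0.8  -2.16 -5.89] rownorm 6.33
```

```bash

python3 -m crank '{"hand":[0,0,0,0,0,0,0,0,0,0,0,0],"xyz":[[0,0,0],[0,0,0],[0,0,0],[0,0,0],[0,0,0],[0,0,0],[0,0,0],[0,0,0],[0,0,0],[0,0,0],[0,0,0],[0,0,0]],"rot":[[-0.3,-1.7,-6.3],[-0.3,-1.7,-6.3],[-0.3,-1.7,-6.3],[-0.3,-1.7,-6.3],[-0.3,-1.7,-6.3],[-0.3,-1.7,-6.3],[-0.3,-1.7,-6.3],[-0.3,-1.7,-6.3],[-0.3,-1.7,-6.3],[-0.3,-1.7,-6.3],[-0.3,-1.7,-6.3],[-0.3,-1.7,-6.3]]}'
python3 - <<'E'
from path import *
A=side2(np.radians(15),np.radians(-52),.2)*Ro.from_euler("z",np.pi)
print(manip.sense()["joint_pos"].round(2))
rot(A)
go([.40,.0,.30],A,[-.7,.2,0,2.2,1.0,1.1,.5],1)
E
```

```text
time_s: 35.13
eef_pos: [0.3952, -0.0398, 0.321]
tool_rot: [-2.887, 0.492, 2.228]
ft_force: [0.9, -0.3, -1.0]
gripper_width: 0.0002
finger_force: 0.0
[ 0.64  0.3  -1.39  1.98  0.73  1.52 -0.39]
q [ 0.64  0.3  -1.39  1.98  0.73  1.52 -0.39] rotvec deg [  9.2 -25.4 -70.4] norm 75.4
goal 0.0 [-0.94  0.26 -0.    2.19  0.86  1.3   0.48] dq [-1.58 -0.04  1.39  0.22  0.13 -0.22  0.87]
1 tcp [0.4 0.  0.3] row xyz [ 1.1  3.5 -0.8] rot [ 0.76 -2.11 -5.87] rownorm 6.28
```

```bash

python3 -m crank '{"hand":[0,0,0,0,0,0,0,0,0,0,0,0],"xyz":[[1,3,-1],[1,3,-1],[1,3,-1],[1,3,-1],[1,3,-1],[1,3,-1],[1,3,-1],[1,3,-1],[1,3,-1],[1,3,-1],[1,3,-1],[0,0,0]],"rot":[[0.8,-2.1,-5.9],[0.8,-2.1,-5.9],[0.8,-2.1,-5.9],[0.8,-2.1,-5.9],[0.8,-2.1,-5.9],[0.8,-2.1,-5.9],[0.8,-2.1,-5.9],[0.8,-2.1,-5.9],[0.8,-2.1,-5.9],[0.8,-2.1,-5.9],[0.8,-2.1,-5.9],[0.8,-2.1,-5.9]]}'
python3 - <<'E'
from path import *
A=side2(np.radians(15),np.radians(-52),.2)*Ro.from_euler("z",np.pi)
rot(A);plan([.405,.06,.12])
E
```

```text
time_s: 36.13
eef_pos: [0.3995, -0.0083, 0.3083]
tool_rot: [-2.219, 0.111, -2.72]
ft_force: [-0.2, -0.1, -0.4]
gripper_width: 0.0
finger_force: 0.0
q [ 0.19  0.44 -1.4   2.23  0.98  1.75  0.27] rotvec deg [-0.3 -0.3  0.6] norm 0.7
t 36.13 tcp [ 0.3995 -0.0083  0.3083] w 0.0 F [-0.2 -0.1 -0.4] toolaxes
 [[-0.907 -0.166  0.387]
 [-0.406  0.587 -0.7  ]
 [-0.111 -0.792 -0.6  ]] 
shift mm [-11.9 188.4  67.3] norm 200.4
```

```bash

python3 -m crank '{"hand":[0,0,0,0,0,0,0,0,0,0,0,0],"xyz":[[-2.6,24,10.5],[-2.6,24,10.5],[-2.6,24,10.5],[-2.6,24,10.5],[-2.6,24,10.5],[-2.6,24,10.5],[-2.6,24,10.5],[-2.6,24,10.5],[-2.6,24,10.5],[-2.6,24,10.5],[-2.6,24,10.5],[0,0,0]],"rot":[[0,0,0],[0,0,0],[0,0,0],[0,0,0],[0,0,0],[0,0,0],[0,0,0],[0,0,0],[0,0,0],[0,0,0],[0,0,0],[0,0,0]]}'
python3 - <<'E'
from path import *
A=side2(np.radians(15),np.radians(-52),.2)*Ro.from_euler("z",np.pi)
rot(A);plan([.427,.079,.016])
E
```

```text
time_s: 37.13
eef_pos: [0.428, 0.0788, 0.0312]
tool_rot: [-2.218, 0.112, -2.724]
ft_force: [0.2, -0.0, -0.4]
gripper_width: -0.0001
finger_force: 0.0
q [-0.31  1.08 -0.99  2.27  1.24  1.72 -0.38] rotvec deg [-0.4 -0.5  0.4] norm 0.7
t 37.13 tcp [0.428  0.0788 0.0312] w -0.0001 F [ 0.2 -0.  -0.4] toolaxes
 [[-0.908 -0.164  0.385]
 [-0.403  0.587 -0.702]
 [-0.111 -0.793 -0.599]] 
shift mm [ 2.5 12.4  8.6] norm 15.3
```

```bash
cat >>h.py <<'E'
def proj(n,p):
    i=manip.camera_info(n);f=192/np.tan(np.radians(i["vfov"])/2);c=np.linalg.inv(i["world_from_camera"])@np.r_[p,1]
    return np.array([i["cx"]+f*c[0]/-c[2],i["cy"]-f*c[1]/-c[2]])
def ball(p,z=.29):
    for n in("top","scene"):
        I=manip.camera(n);u,v=proj(n,[p[0],p[1],z]).round().astype(int);h=cv2.cvtColor(I,cv2.COLOR_RGB2HSV)
        m=(h[...,1]<75).astype(np.uint8);M=np.zeros_like(m);M[v-12:v+13,u-12:u+13]=m[v-12:v+13,u-12:u+13]
        k,l,st,c=cv2.connectedComponentsWithStats(M);L=[i for i in range(1,k) if 8<st[i][4]<60]
        print(n,(u,v),[(pl(n,*c[i],z)[:2],st[i][4]) for i in L])
E
python3 -c "
from h import *
ball([.488,.103])"
python3 -m crank '{"hand":[0,0,0,0,0,0,0,0,0,0,0,0],"xyz":[[1,6,4.3],[1,6,4.3],[-3,0.3,0.2],[-4,0.4,0.2],[-4,0.4,0.2],[-3,0.3,0.1],[-2,0.2,0.1],[-2,0.2,0.1],[-2,0.2,0.1],[-2,0.2,0.1],[-2,0.2,0.1],[-2,0.2,0.1]],"rot":[[0,0,0],[0,0,0],[0,0,0],[0,0,0],[0,0,0],[0,0,0],[0,0,0],[0,0,0],[0,0,0],[0,0,0],[0,0,0],[0,0,0]]}'
python3 -c "
from h import *
plan([.62,.165,.016]);ball([.49,.105])"
```

```text
top (np.int64(194), np.int64(185)) [(array([0.508, 0.09 ]), np.int32(58)), (array([0.488, 0.098]), np.int32(12)), (array([0.479, 0.119]), np.int32(15)), (array([0.476, 0.102]), np.int32(9)), (array([0.466, 0.102]), np.int32(10))]
scene (np.int64(257), np.int64(106)) [(array([0.45 , 0.139]), np.int32(11)), (array([0.483, 0.108]), np.int32(34)), (array([0.534, 0.1  ]), np.int32(45))]
time_s: 38.23
eef_pos: [0.4523, 0.0894, 0.0199]
tool_rot: [-2.221, 0.117, -2.727]
ft_force: [-2.9, -2.0, 0.8]
gripper_width: 0.0003
finger_force: 1.3
t 38.23 tcp [0.4523 0.0894 0.0199] w 0.0003 F [-2.9 -2.   0.8] toolaxes
 [[-0.909 -0.159  0.386]
 [-0.401  0.591 -0.7  ]
 [-0.117 -0.79  -0.601]] 
shift mm [-182.2   21.2   14.1] norm 184.0
top (np.int64(193), np.int64(184)) [(array([0.507, 0.126]), np.int32(17)), (array([0.51 , 0.085]), np.int32(29)), (array([0.474, 0.109]), np.int32(19)), (array([0.471, 0.092]), np.int32(19))]
scene (np.int64(258), np.int64(106)) [(array([0.486, 0.111]), np.int32(41)), (array([0.491, 0.058]), np.int32(34))]
```

```bash

python3 -m crank '{"hand":[0,0,0,0,0,0,0,0,0,0,0,0],"xyz":[[-0.5,1,0.7],[-1,1,0.7],[-1.5,1,0.7],[-2,0.2,0.1],[-2,0.2,0.1],[-2,0.2,0.1],[-2,0.2,0.1],[-2,0.2,0.1],[-2,0.2,0.1],[-2,0.2,0.1],[-2,0.2,0.1],[-2,0.2,0.1]],"rot":[[0,0,0],[0,0,0],[0,0,0],[0,0,0],[0,0,0],[0,0,0],[0,0,0],[0,0,0],[0,0,0],[0,0,0],[0,0,0],[0,0,0]]}'
python3 - <<'E'
from h import *
plan([.62,.165,.016]);ball([.507,.114])
I=np.hstack([manip.camera('scene')[80:240,170:330],manip.camera('top')[90:250,150:300]])
cv2.imwrite('pics/s6.png',cv2.cvtColor(cv2.resize(I,None,fx=2.5,fy=2.5,interpolation=cv2.INTER_CUBIC),cv2.COLOR_RGB2BGR))
E
```

```text
time_s: 39.33
eef_pos: [0.4722, 0.0989, 0.0168]
tool_rot: [-2.222, 0.118, -2.726]
ft_force: [-4.6, -2.3, 3.4]
gripper_width: -0.0001
finger_force: 2.2
t 39.33 tcp [0.4722 0.0989 0.0168] w -0.0001 F [-4.6 -2.3  3.4] toolaxes
 [[-0.909 -0.159  0.386]
 [-0.401  0.592 -0.699]
 [-0.118 -0.79  -0.602]] 
shift mm [-160.7   16.3   11.4] norm 161.9
top (np.int64(188), np.int64(175)) []
scene (np.int64(264), np.int64(107)) [(array([0.478, 0.147]), np.int32(11)), (array([0.507, 0.116]), np.int32(38)), (array([0.551, 0.107]), np.int32(38)), (array([0.51 , 0.064]), np.int32(31))]
```

View pics/s6.png

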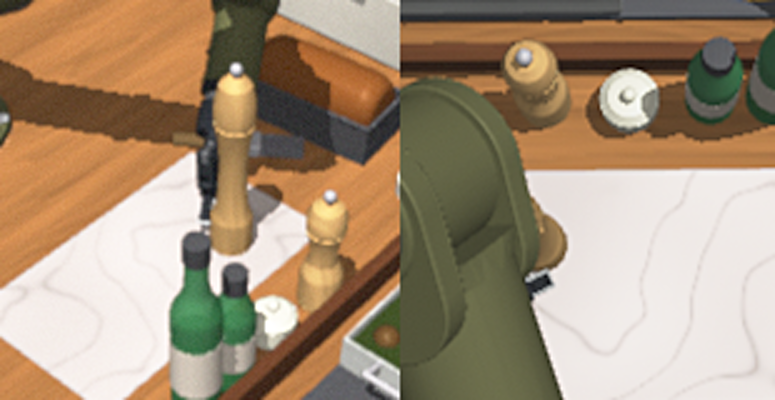

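The mill is upright in the scene view, at about (233,250), with the finger low behind it; the forearm passes high above it. The oil bottle stands at the ledge beside the vinegar bottle. I'll keep pushing.

```bash

python3 -m crank '{"hand":[0,0,0,0,0,0,0,0,0,0,0,0],"xyz":[[-1.5,0.2,0.1],[-2,0.2,0.1],[-2.5,0.2,0.2],[-2.5,0.2,0.2],[-2.5,0.2,0.2],[-2.5,0.3,0.2],[-2.5,0.2,0.2],[-2.5,0.2,0.2],[-2.5,0.2,0.2],[-2.5,0.2,0.2],[-2.5,0.3,0.2],[-2.5,0.2,0.2]],"rot":[[0,0,0],[0,0,0],[0,0,0],[0,0,0],[0,0,0],[0,0,0],[0,0,0],[0,0,0],[0,0,0],[0,0,0],[0,0,0],[0,0,0]]}'
python3 - <<'E'
from h import *
plan([.62,.165,.016]);ball([.535,.122])
E
```

```text
time_s: 40.53
eef_pos: [0.4986, 0.1104, 0.0168]
tool_rot: [-2.222, 0.118, -2.726]
ft_force: [-3.0, -0.2, -0.2]
gripper_width: -0.0002
finger_force: 1.2
t 40.53 tcp [0.4986 0.1104 0.0168] w -0.0002 F [-3.  -0.2 -0.2] toolaxes
 [[-0.909 -0.159  0.386]
 [-0.401  0.592 -0.699]
 [-0.118 -0.79  -0.602]] 
shift mm [-132.1   13.7    9.2] norm 133.1
top (np.int64(184), np.int64(162)) []
scene (np.int64(272), np.int64(110)) [(array([0.524, 0.151]), np.int32(10)), (array([0.534, 0.126]), np.int32(36)), (array([0.534, 0.076]), np.int32(52)), (array([0.587, 0.106]), np.int32(24))]
```

```bash

python3 -m crank '{"hand":[0,0,0,0,0,0,0,0,0,0,0,0],"xyz":[[-1.5,0.1,0.1],[-2,0.1,0.2],[-2.5,0.2,0.3],[-2.5,0.2,0.3],[-2.5,0.2,0.2],[-2.5,0.2,0.3],[-2.5,0.2,0.2],[-2.5,0.2,0.3],[-2.5,0.2,0.2],[-2.5,0.2,0.3],[-2.5,0.2,0.2],[-2.5,0.2,0.2]],"rot":[[0,0,0],[0,0,0],[0,0,0],[0,0,0],[0,0,0],[0,0,0],[0,0,0],[0,0,0],[0,0,0],[0,0,0],[0,0,0],[0,0,0]]}'
python3 -m crank '{"hand":[0,0,0,0,0,0,0,0,0,0,0,0],"xyz":[[-2.5,0.2,0.3],[-2.5,0.2,0.2],[-2.5,0.2,0.3],[-2.5,0.2,0.2],[-2.5,0.2,0.2],[-2.5,0.2,0.3],[-2.5,0.2,0.2],[-2.5,0.2,0.3],[-2.5,0.2,0.2],[-2.5,0.2,0.2],[-2.5,0.2,0.2],[-2.5,0.2,0.2]],"rot":[[0,0,0],[0,0,0],[0,0,0],[0,0,0],[0,0,0],[0,0,0],[0,0,0],[0,0,0],[0,0,0],[0,0,0],[0,0,0],[0,0,0]]}'
python3 - <<'E'
from h import *
plan([.62,.165,.016]);ball([.588,.147]);print(manip.sense()['joint_pos'].round(2))
E
```

```text
time_s: 41.63
eef_pos: [0.5252, 0.1211, 0.0168]
tool_rot: [-2.221, 0.118, -2.726]
ft_force: [-2.8, -0.3, -0.6]
gripper_width: 0.0004
finger_force: 1.3
time_s: 42.63
eef_pos: [0.5532, 0.1326, 0.0167]
tool_rot: [-2.222, 0.118, -2.726]
ft_force: [-2.2, -0.4, 0.6]
gripper_width: -0.0002
finger_force: 1.3
t 42.63 tcp [0.5532 0.1326 0.0167] w -0.0002 F [-2.2 -0.4  0.6] toolaxes
 [[-0.909 -0.159  0.386]
 [-0.401  0.592 -0.699]
 [-0.118 -0.79  -0.602]] 
shift mm [-73.6   9.1   3.6] norm 74.3
top (np.int64(172), np.int64(136)) [(array([0.611, 0.155]), np.int32(11))]
scene (np.int64(291), np.int64(113)) [(array([0.59 , 0.136]), np.int32(44)), (array([0.583, 0.101]), np.int32(24)), (array([0.639, 0.118]), np.int32(13))]
[-0.25  1.12 -0.94  1.94  1.4   1.78 -0.03]
```

```bash

python3 -m crank '{"hand":[0,0,0,0,0,0,0,0,0,0,0,0],"xyz":[[2,-0.2,-0.1],[4,-0.4,-0.3],[4,-0.4,-0.3],[3,-0.3,-0.2],[0,-2.6,3.5],[0,-2.6,3.5],[0,-2.6,3.5],[0,0,0],[0,0,0],[0,0,0],[0,0,0],[0,0,0]],"rot":[[0,0,0],[0,0,0],[0,0,0],[0,0,0],[0,0,0],[0,0,0],[0,0,0],[-0.3,-2.4,-1.8],[-0.3,-2.4,-1.8],[-0.3,-2.4,-1.8],[-0.3,-2.4,-1.8],[0,0,0]]}'
python3 - <<'E'
from h import *
plan([.56,.11,.016]);ball([.592,.136])
I=np.hstack([manip.camera('scene')[90:230,230:350],manip.camera('top')[80:220,120:260]])
cv2.imwrite('pics/s7.png',cv2.cvtColor(cv2.resize(I,None,fx=3,fy=3,interpolation=cv2.INTER_CUBIC),cv2.COLOR_RGB2BGR))
E
```

```text
time_s: 43.73
eef_pos: [0.5459, 0.114, 0.0166]
tool_rot: [-2.217, 0.117, -2.512]
ft_force: [-0.1, 0.1, -0.2]
gripper_width: 0.0001
finger_force: 0.0
t 43.73 tcp [0.5459 0.114  0.0166] w 0.0001 F [-0.1  0.1 -0.2] toolaxes
 [[-0.803 -0.279  0.527]
 [-0.585  0.542 -0.604]
 [-0.117 -0.793 -0.598]] 
shift mm [-8.9 -5.6 10.2] norm 14.7
top (np.int64(178), np.int64(134)) [(array([0.611, 0.151]), np.int32(43)), (array([0.608, 0.124]), np.int32(33))]
scene (np.int64(290), np.int64(115)) [(array([0.554, 0.13 ]), np.int32(9)), (array([0.589, 0.133]), np.int32(30)), (array([0.585, 0.094]), np.int32(32)), (array([0.642, 0.115]), np.int32(24))]
```

View pics/s7.png

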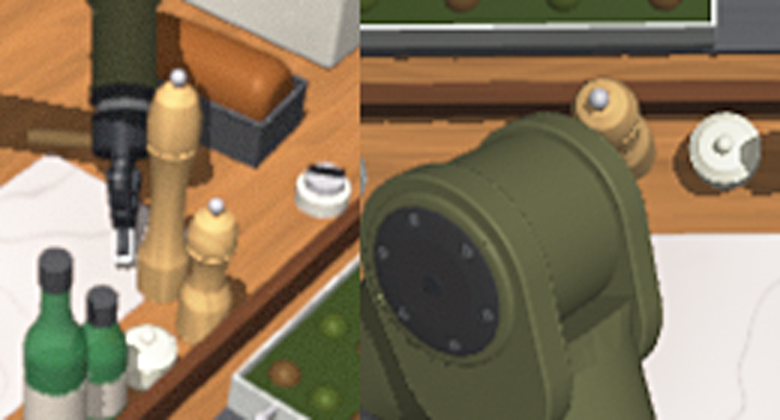

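Scene crop: mill upright, ball at (178,75), foot bottom at (160,300), clear of the salt mill. That puts its centre near (0.59, 0.135), so I'll shift the tip slightly right and push on heading 36°.

```bash

python3 -c "
from h import *
print(pl('scene',283.3,190,0)+[-.017,.018,0], pl('scene',289.3,115,.29))
R=Ro.from_euler('xyz',manip.sense()['tool_rot']);print(R.inv().apply([.81,.587,0]).round(3))"
python3 -m crank '{"hand":[0,0,0,0,0,0,0,0,0,0,0,0],"xyz":[[0,-1.5,2],[0,-1.5,2],[-2,0.2,0.2],[-2,0.2,0.2],[-1.5,0.1,0.1],[-1.5,0.1,0.1],[-2,0.2,0.2],[-2,0.2,0.2],[-2,0.2,0.2],[-2,0.2,0.2],[-2,0.2,0.2],[-2,0.2,0.2]],"rot":[[0,0,0],[0,0,0],[0,0,0],[0,0,0],[0,0,0],[0,0,0],[0,0,0],[0,0,0],[0,0,0],[0,0,0],[0,0,0],[0,0,0]]}'
python3 - <<'E'
from h import *
plan([.62,.165,.016]);ball([.602,.145])
E
```

```text
[0.591 0.127 0.   ] [0.59  0.135 0.29 ]
[-0.993  0.097  0.07 ]
time_s: 44.93
eef_pos: [0.565, 0.1221, 0.0164]
tool_rot: [-2.217, 0.119, -2.515]
ft_force: [-3.2, -1.2, 1.4]
gripper_width: 0.0003
finger_force: 1.7
t 44.93 tcp [0.565  0.1221 0.0164] w 0.0003 F [-3.2 -1.2  1.4] toolaxes
 [[-0.804 -0.276  0.526]
 [-0.582  0.544 -0.605]
 [-0.119 -0.793 -0.598]] 
shift mm [-69.1   8.5   3.2] norm 69.7
top (np.int64(174), np.int64(130)) [(array([0.602, 0.132]), np.int32(11))]
scene (np.int64(295), np.int64(115)) [(array([0.6  , 0.137]), np.int32(28)), (array([0.596, 0.101]), np.int32(15)), (array([0.652, 0.119]), np.int32(18))]
```

```bash

python3 -m crank '{"hand":[0,0,0,0,0,0,0,0,0,0,0,0],"xyz":[[2,-0.2,-0.1],[4,-0.4,-0.3],[4,-0.4,-0.3],[0,-2.4,3.2],[0,-2.4,3.2],[0,-2.4,3.2],[-3,0.3,0.2],[-3,0.3,0.2],[-2,0.2,0.1],[-1.5,0.1,0.1],[-1.5,0.1,0.1],[-1.5,0.1,0.1]],"rot":[[0,0,0],[0,0,0],[0,0,0],[0,0,0],[0,0,0],[0,0,0],[0,0,0],[0,0,0],[0,0,0],[0,0,0],[0,0,0],[0,0,0]]}'
python3 -m crank '{"hand":[0,0,0,0,0,0,0,0],"xyz":[[-2,0.2,0.1],[-2,0.2,0.1],[-2,0.2,0.1],[-2,0.2,0.1],[-2,0.2,0.1],[-2,0.2,0.1],[-2,0.2,0.1],[-2,0.2,0.1]],"rot":[[0,0,0],[0,0,0],[0,0,0],[0,0,0],[0,0,0],[0,0,0],[0,0,0],[0,0,0]]}'
python3 - <<'E'
from h import *
plan([.62,.165,.016]);ball([.614,.143])
E
```

```text
time_s: 46.03
eef_pos: [0.5739, 0.1139, 0.0163]
tool_rot: [-2.217, 0.119, -2.515]
ft_force: [-2.6, -1.4, 0.3]
gripper_width: -0.0003
finger_force: 1.2
time_s: 46.7
eef_pos: [0.587, 0.1237, 0.0165]
tool_rot: [-2.218, 0.119, -2.515]
ft_force: [-1.5, -0.9, -0.6]
gripper_width: 0.0003
finger_force: 0.8
t 46.7 tcp [0.587  0.1237 0.0165] w 0.0003 F [-1.5 -0.9 -0.6] toolaxes
 [[-0.804 -0.276  0.526]
 [-0.582  0.544 -0.604]
 [-0.119 -0.792 -0.598]] 
shift mm [-50.5  13.8  -7.3] norm 52.8
top (np.int64(175), np.int64(124)) [(array([0.621, 0.123]), np.int32(20))]
scene (np.int64(297), np.int64(117)) [(array([0.621, 0.148]), np.int32(26)), (array([0.616, 0.093]), np.int32(50))]
```

```bash

python3 - <<'E'
from h import *
ball([.668,.107],.182)
# foot of mill in scene: wood-coloured column scan below ball
I=manip.camera('scene');h=cv2.cvtColor(I,cv2.COLOR_RGB2HSV)
u,v=proj('scene',[.622,.145,0]).round(1);print(u,v)
for r in range(int(v)-18,int(v)+12,2): print(r,h[r,int(u)-18:int(u)+32:2,2].tolist())
E
```

```text
top (np.int64(199), np.int64(112)) [(array([0.668, 0.107]), np.int32(40)), (array([0.649, 0.13 ]), np.int32(26))]
scene (np.int64(301), np.int64(158)) [(array([0.668, 0.107]), np.int32(26))]
292.8 186.3
168 [230, 229, 107, 29, 38, 31, 94, 135, 180, 185, 220, 230, 233, 235, 233, 223, 204, 161, 101, 108, 215, 206, 206, 204, 196]
170 [242, 241, 237, 86, 68, 146, 114, 146, 186, 164, 201, 228, 236, 234, 223, 219, 194, 139, 100, 179, 205, 202, 204, 191, 191]
172 [244, 243, 255, 97, 84, 226, 132, 164, 193, 209, 175, 201, 225, 231, 223, 201, 171, 124, 102, 190, 206, 205, 194, 194, 202]
174 [243, 243, 255, 106, 101, 216, 155, 178, 204, 196, 228, 184, 195, 203, 201, 183, 156, 135, 187, 204, 206, 194, 197, 201, 204]
176 [244, 242, 255, 84, 88, 226, 170, 199, 215, 220, 141, 228, 173, 226, 201, 165, 178, 206, 205, 201, 196, 207, 200, 204, 206]
178 [243, 243, 255, 93, 76, 218, 158, 211, 224, 226, 154, 136, 145, 141, 131, 117, 182, 207, 203, 200, 208, 197, 206, 209, 215]
180 [244, 244, 246, 255, 255, 235, 153, 176, 208, 232, 169, 157, 161, 155, 140, 134, 202, 203, 203, 207, 200, 207, 207, 213, 161]
[... 324 characters left out ...]
, 186, 179, 161, 180, 133, 94, 100, 195, 197, 121, 116, 131, 123]
188 [245, 245, 240, 214, 207, 204, 170, 175, 182, 230, 239, 239, 225, 228, 218, 203, 158, 94, 107, 122, 131, 117, 126, 115, 62]
190 [246, 237, 213, 205, 205, 212, 207, 182, 157, 231, 241, 242, 236, 229, 223, 205, 161, 102, 109, 120, 118, 126, 119, 56, 61]
192 [229, 202, 208, 207, 216, 217, 211, 209, 151, 197, 239, 243, 237, 225, 226, 200, 125, 107, 114, 124, 130, 113, 58, 63, 58]
194 [204, 209, 205, 213, 213, 209, 211, 193, 155, 179, 207, 224, 225, 203, 197, 168, 116, 123, 123, 126, 105, 55, 56, 55, 96]
196 [211, 206, 212, 208, 210, 209, 210, 187, 165, 185, 199, 213, 210, 189, 187, 135, 122, 123, 123, 104, 61, 62, 55, 92, 194]
```

```bash

python3 -m crank '{"hand":[0,0,0,0,0,0,0,0],"xyz":[[2,-0.2,-0.1],[4,-0.4,-0.3],[4,-0.4,-0.3],[0,0,0],[0,0,0],[0,0,0],[0,0,0],[0,0,0]],"rot":[[0,0,0],[0,0,0],[0,0,0],[-0.4,-3,-2.2],[-0.4,-3,-2.2],[-0.4,-3,-2.2],[-0.4,-3,-2.2],[0,0,0]]}'
python3 - <<'E'
from h import *
plan([.589,.1115,.016]);print(manip.sense()['joint_pos'].round(2));ball([.622,.147])
R=Ro.from_euler('xyz',manip.sense()['tool_rot']);x=-R.as_matrix()[:,0];x[2]=0;x/=np.linalg.norm(x);print(x,R.inv().apply(x).round(3))
E
```

```text
time_s: 47.62
eef_pos: [0.5776, 0.1159, 0.0166]
tool_rot: [-2.214, 0.119, -2.25]
ft_force: [-0.9, -1.3, -0.2]
gripper_width: -0.0002
finger_force: 0.0
t 47.62 tcp [0.5776 0.1159 0.0166] w -0.0002 F [-0.9 -1.3 -0.2] toolaxes
 [[-0.624 -0.407  0.668]
 [-0.773  0.451 -0.447]
 [-0.119 -0.795 -0.595]] 
shift mm [-3.6 -6.2  9.9] norm 12.2
[-0.17  1.09 -0.93  2.28  1.78  1.7   0.04]
top (np.int64(173), np.int64(120)) [(array([0.622, 0.146]), np.int32(51)), (array([0.604, 0.136]), np.int32(53))]
scene (np.int64(300), np.int64(118)) [(array([0.619, 0.148]), np.int32(23)), (array([0.616, 0.102]), np.int32(40)), (array([0.675, 0.121]), np.int32(14))]
[0.63228118 0.774739   0.        ] [-0.993  0.097  0.073]
```

```bash

python3 -m crank '{"hand":[0,0,0,0,0,0,0,0,0,0,0,0],"xyz":[[-1.2,-2.1,3.3],[-1.2,-2.1,3.3],[-1.2,-2.1,3.3],[-2,0.2,0.1],[-2,0.2,0.1],[-1.5,0.1,0.1],[-1.5,0.1,0.1],[-2,0.2,0.1],[-2,0.2,0.1],[-2,0.2,0.2],[-2,0.2,0.2],[-2,0.2,0.2]],"rot":[[0,0,0],[0,0,0],[0,0,0],[0,0,0],[0,0,0],[0,0,0],[0,0,0],[0,0,0],[0,0,0],[0,0,0],[0,0,0],[0,0,0]]}'
python3 -m crank '{"hand":[0,0,0,0,0,0,0,0],"xyz":[[-2,0.2,0.1],[-2,0.2,0.2],[-2,0.2,0.1],[-2,0.2,0.2],[-2,0.2,0.1],[-2,0.2,0.2],[-2,0.2,0.1],[-2,0.2,0.2]],"rot":[[0,0,0],[0,0,0],[0,0,0],[0,0,0],[0,0,0],[0,0,0],[0,0,0],[0,0,0]]}'
python3 - <<'E'
from h import *
s=manip.sense();print(s["eef_pos"].round(4));ball([.637,.162]);ball([.668,.107],.182)
E
```

```text
time_s: 48.72
eef_pos: [0.601, 0.1265, 0.0162]
tool_rot: [-2.214, 0.122, -2.254]
ft_force: [-0.9, -1.1, 0.8]
gripper_width: 0.0003
finger_force: 1.2
time_s: 49.38
eef_pos: [0.6112, 0.139, 0.0162]
tool_rot: [-2.214, 0.122, -2.254]
ft_force: [-1.3, -1.9, 0.2]
gripper_width: 0.0002
finger_force: 1.2
[0.6112 0.139  0.0162]
top (np.int64(166), np.int64(113)) [(array([0.642, 0.166]), np.int32(51))]
scene (np.int64(307), np.int64(117)) [(array([0.64 , 0.169]), np.int32(25)), (array([0.638, 0.109]), np.int32(38))]
top (np.int64(199), np.int64(112)) [(array([0.668, 0.107]), np.int32(40)), (array([0.647, 0.124]), np.int32(35)), (array([0.645, 0.103]), np.int32(9)), (array([0.643, 0.091]), np.int32(10))]
scene (np.int64(301), np.int64(158)) [(array([0.653, 0.067]), np.int32(37)), (array([0.668, 0.108]), np.int32(24))]
```

```bash

python3 -m crank '{"hand":[0,0,0,0,0,0,0,0,0,0,0,0],"xyz":[[-2,0.2,0.1],[-2,0.2,0.2],[-2,0.2,0.1],[-2,0.2,0.2],[-2,0.2,0.1],[-2,0.2,0.2],[-2,0.2,0.1],[-2,0.2,0.2],[-2,0.2,0.1],[-2,0.2,0.2],[-2,0.2,0.1],[-2,0.2,0.2]],"rot":[[0,0,0],[0,0,0],[0,0,0],[0,0,0],[0,0,0],[0,0,0],[0,0,0],[0,0,0],[0,0,0],[0,0,0],[0,0,0],[0,0,0]]}'
python3 - <<'E'
from h import *
s=manip.sense();print(s["eef_pos"].round(4));ball([.657,.184])
E
```

```text
time_s: 50.58
eef_pos: [0.6265, 0.1577, 0.0162]
tool_rot: [-2.214, 0.122, -2.254]
ft_force: [-2.4, -1.6, 0.4]
gripper_width: -0.0
finger_force: 1.3
[0.6265 0.1577 0.0162]
top (np.int64(155), np.int64(104)) [(array([0.659, 0.181]), np.int32(50))]
scene (np.int64(317), np.int64(117)) [(array([0.646, 0.25 ]), np.int32(13)), (array([0.658, 0.185]), np.int32(26)), (array([0.699, 0.177]), np.int32(56)), (array([0.662, 0.119]), np.int32(9))]
```

```bash

python3 -m crank '{"hand":[0,0,0,0,0,0,0],"xyz":[[-2,0.2,0.1],[-2,0.2,0.2],[-2,0.2,0.1],[-2,0.2,0.2],[-1.5,0.1,0.1],[-1.5,0.1,0.1],[-1,0.1,0.1]],"rot":[[0,0,0],[0,0,0],[0,0,0],[0,0,0],[0,0,0],[0,0,0],[0,0,0]]}'
python3 - <<'E'
from h import *
s=manip.sense();print(s["eef_pos"].round(4));ball([.667,.19])
E
```

```text
time_s: 51.27
eef_pos: [0.6341, 0.1672, 0.0162]
tool_rot: [-2.214, 0.122, -2.254]
ft_force: [-2.6, -1.6, -0.1]
gripper_width: -0.0001
finger_force: 1.2
[0.6341 0.1672 0.0162]
top (np.int64(152), np.int64(99)) [(array([0.668, 0.189]), np.int32(51))]
scene (np.int64(321), np.int64(117)) [(array([0.655, 0.253]), np.int32(31)), (array([0.666, 0.193]), np.int32(27)), (array([0.696, 0.19 ]), np.int32(41))]
```

```bash

python3 -m crank '{"hand":[0,0,0,0,0,0,0,0,0,0],"xyz":[[2,-0.2,-0.1],[4,-0.4,-0.3],[8,-0.8,-0.6],[8,-0.8,-0.6],[8,-0.8,-0.6],[8,-0.8,-0.6],[8,-0.8,-0.6],[8,-0.8,-0.6],[0,0,0],[0,0,0]],"rot":[[0,0,0],[0,0,0],[0,0,0],[0,0,0],[0,0,0],[0,0,0],[0,0,0],[0,0,0],[0,0,0],[0,0,0]]}'
python3 - <<'E'
from h import *
ball([.667,.191]);ball([.668,.107],.182)
I=manip.camera('top')
h=cv2.cvtColor(I,cv2.COLOR_RGB2HSV)
# oil cap: dark-grey bluish vs brown ledge -> low saturation
m=((h[...,1]<45)&(h[...,2]<110)).astype(np.uint8);M=np.zeros_like(m);M[80:118,296:330]=m[80:118,296:330];M=cv2.morphologyEx(M,cv2.MORPH_OPEN,np.ones((3,3),np.uint8))
k,l,st,c=cv2.connectedComponentsWithStats(M);print([(st[i].tolist(),pl('top',*c[i],.288)) for i in range(1,k)])
g=cv2.inRange(h,(60,80,25),(95,255,255));k,l,st,c=cv2.connectedComponentsWithStats(g);print([(c[i].round(1),st[i][4]) for i in range(1,k) if st[i][4]>60])
E
```

```text
time_s: 52.2
eef_pos: [0.5996, 0.1244, 0.0163]
tool_rot: [-2.214, 0.122, -2.253]
ft_force: [0.5, -0.5, 0.2]
gripper_width: 0.0
finger_force: 0.0
top (np.int64(152), np.int64(99)) [(array([0.668, 0.189]), np.int32(50))]
scene (np.int64(321), np.int64(117)) [(array([0.654, 0.253]), np.int32(32)), (array([0.666, 0.193]), np.int32(27)), (array([0.696, 0.19 ]), np.int32(45))]
top (np.int64(199), np.int64(112)) [(array([0.668, 0.107]), np.int32(42)), (array([0.657, 0.089]), np.int32(12)), (array([0.645, 0.109]), np.int32(54))]
scene (np.int64(301), np.int64(158)) [(array([0.668, 0.107]), np.int32(24)), (array([0.669, 0.05 ]), np.int32(21))]
[([296, 80, 34, 27, 579], array([ 0.682, -0.146,  0.288]))]
[(array([305.5, 114.5]), np.int32(488)), (array([275.3, 122.6]), np.int32(257)), (array([296.1, 134.9]), np.int32(66))]
```

```bash
python3 -c "
from workcell import manip
print(manip.finish_job())"
```

```text
the job is handed in; nothing more can be done
None
```

I handed the job in at about 52 s with the pepper mill and the oil bottle both upright, roughly 3–6 mm from the ledge, about 84 mm and 68 mm centre to centre from their twins; early on the oil bottle rocked to about 0.12 rad (limit 0.25), the salt mill and vinegar bottle measured unmoved, I did not re-measure the other items, and no verdict came back.

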